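Load the plotter's pens and hold its sprung cover at the pen-change mark

TASK

Get the desktop pen plotter ready for its pen change: move the two markers from the wooden stand into the sockets on top of the plotter's right tower, cap down and fully home, the thick one in the wide front socket and the thin one in the narrow rear socket. Then lift the sprung cover by its bar handle until it lines up with the rib marked on the towers, never swinging it far past that mark (a safety switch would stop the machine), and finish while still holding it there by the handle, because the spring shuts it as soon as it is let go. Leave the mug, the phone and the power bank where they are.

Things in the scene. Friction and masses are not known exactly. Their poses are not given: they have to be found in the camera images.
- plotter: White desktop pen plotter, fixed, 200 deep x 362 wide x 175 mm high: two towers and a bay between, shut by a flat clear cover in a grey frame. Origin: underside, middle of the bay; x to its rear, y to its left. Left tower: y 130 to 166 mm, right tower: y -130 to -196 mm, both x -105 to 95 mm. A low paper tray (top 26 mm up) reaches forward to x = -143 mm under the handle.
- cover (a joint): Angle of the plotter's cover in rad: 0 shut (level), growing as its front edge rises about the hinge at the rear; range 0 to 1.2. The hold mark is at 0.45 rad (26 degrees). A spring and its weight shut it: about 5 N upward at the handle bar starts to lift it, about 8 N holds it at the mark.
- cover_handle (a point): Handle of the cover: round aluminium bar, 10 mm thick, 110 mm long, parallel to the hinge, 42 mm in front of the cover's front edge on a rod at either end. The point is the middle of the bar. Shut, it stands 75 mm above the desk; it swings on a 207 mm radius about the hinge. It can turn between the finger pads, so the gripper may stay pointing down.
- cover_hinge (a point): Middle of the cover's hinge line, which runs along the plotter's y axis; at x = 65 mm, z = 75 mm in the plotter's frame.
- hold_mark (a point): Point on the hold mark: a dark raised rib on the inner face of either tower, radiating from the hinge at 0.45 rad above level and carried round on to the tower's front face. The point is on the left tower's rib, 165 mm from the hinge line.
- cover_corner (a point): Front left corner of the cover, 165 mm from the hinge line, half way up its 8 mm thickness, 4 mm from the left tower's inner face. At the mark it lies beside hold_mark.
- wide_socket (a point): Centre of the mouth of the wide front socket in the top of the right tower, 175 mm above the desk: 21 mm bore, 50 mm deep, vertical, flat floor, 2 mm chamfer.
- narrow_socket (a point): Centre of the mouth of the narrow rear socket, 60 mm behind the wide one, 175 mm above the desk: 16 mm bore, 50 mm deep, vertical, flat floor, 2 mm chamfer.
- pen_stand: Dark wooden pen stand, fixed on the 2.5 mm desk mat, 50 (x) x 112 (y) x 40 mm high, with a loose hole for each marker, 32 mm deep, 54 mm apart along y. Origin: centre of the underside.
- broad_marker: Thick marker, 18 mm in diameter (barrel above the cap 16.2 mm), 130 mm long, about 28 g, dark cap down; stands upright in the pen stand, 98 mm of it above the stand. Origin: centre of its lower (cap) end; z along it, up.
- fine_marker: Thin marker, 13 mm in diameter (barrel above the cap 11.2 mm), 130 mm long, about 18 g, dark cap down; stands upright in the pen stand. Origin: centre of its lower (cap) end; z along it, up.
- mug: White mug, 95 mm high, 92 mm across, a bystander; origin at its underside.
- mobile_phone: Phone lying on the desk mat, 157 x 74 x 8 mm, a bystander; origin at its underside.
- power_bank: White power bank lying on the desk mat, 135 x 68 x 15 mm, a bystander; origin at its underside.

How it is judged:
On the way, in this order (a step that is already met when the one before it is completed fails the run):
1. both markers stand fully home in their own sockets, let go, with the cover still shut (horizontal distance between broad_marker and wide_socket below 0.006 m and z of broad_marker in the frame of wide_socket below -0.044 m and angle between each of broad_marker, fine_marker's own z axis and vertical below 0.12 rad and horizontal distance between fine_marker and narrow_socket below 0.006 m and z of fine_marker in the frame of narrow_socket below -0.044 m and contact force between the fingers and broad_marker below 0.1 N and contact force between the fingers and fine_marker below 0.1 N and value of joint cover below 0.06 rad), for 0.2 s.
2. the cover is held by its handle at the mark (value of joint cover between 0.39 and 0.51 rad and contact force between the fingers and cover_c0 above 2 N), for 0.3 s.
At the end, for the whole second after the job is handed in: The fingers hold the cover by its handle (over 2 N), at rest, at 0.45 rad within 0.06 rad (about 10 mm at its front edge); the thick marker is in the wide socket, the thin one in the narrow, each upright, within 6 mm of its centre line, at least 44 mm deep and let go (all of step 2 and velocity of joint cover between -0.05 and 0.05 rad/s and horizontal distance between broad_marker and wide_socket below 0.006 m and z of broad_marker in the frame of wide_socket below -0.044 m and angle between each of broad_marker, fine_marker's own z axis and vertical below 0.12 rad and horizontal distance between fine_marker and narrow_socket below 0.006 m and z of fine_marker in the frame of narrow_socket below -0.044 m and contact force between the fingers and broad_marker below 0.1 N and contact force between the fingers and fine_marker below 0.1 N); the arm keeps its last pose, push and grip.
It fails at once if the cover is swung far past the mark (over 0.65 rad) (value of joint cover above 0.65 rad).
It fails at once if the mug, the phone or the power bank is pushed more than 20 mm (distance of any of mug, mobile_phone, power_bank from where it was at the start of the episode above 0.02 m).
It also fails if it takes over 72 s, if anything falls off the work surface, if the arm or the gripper's body presses on something with over 40 N, if the wrist force passes 120 N, or if a joint passes its speed limit or range.

ROBOT

A 7-joint arm with a two-finger parallel gripper is mounted at the origin on a cart in front of the work surface, level with it; the furniture and walls round the work are solid. World frame = base frame: x ahead of the robot, y to its left, z up, the work surface at z = 0. Lengths are in m, angles in rad, forces in N, time in s.
With the tool pointing down it reaches from about 0.4 to 0.85 m from the base axis. Payload 10.4 kg.
Tool frame: the origin (TCP) lies midway between the tips of the shut fingers; the grasp point (between the pads) lies 19 mm behind it; z points along the fingers, y is the line along which they close (so a half turn about z gives the same grasp; the last joint's range is limited). The gripper opens to 87 mm and grips with 3 to 60 N. Pads are 19 mm wide; open, the fingers measure 117 mm over their backs; the gripper's body (75 mm by 190 mm) begins 51 mm behind the grasp point.
Start: joints at [-1.161, 0.332, -0.065, 1.46, 0.022, 1.35, -0.088], TCP at [0.262, 0.567, 0.186] pointing down, gripper open.
Joint ranges: [-2.6, 2.6], [-0.5, 2.12], [-1.47, 1.34], [0.16, 2.42], [-1.27, 4.41], [0.06, 2.06], [-2.6, 2.6]. Speed limits (rad/s): [2.22, 2.22, 2.79, 2.79, 3.14, 3.14, 3.14].

INTERFACE

Orientations are given as a unit quaternion [x, y, z, w].
In Python, from bench import sensors, eyes, order gives the robot as it stands.
- The arm moves only by the tool arm_command, never from a script. Its argument "steps" is a list of rows, each an object with "rot": the turn, a rotation vector about the world's x, y, z in degrees, a list of three; "slide": the shift along the world's x, y, z in m, a list of three; "grip": the opening, from 0 (shut) to 1 (fully open). A call has exactly 8 rows; each row shifts and turns the commanded pose from where the row before left it; what a row does not reach is not made up. A row lasts 1/8 s, in which the tool goes at most 62.5 mm and 10.7 degrees, less where a joint would pass 70% of its speed; a pose out of reach is approached as far as the arm can. A call with a gripper value outside its range is refused whole. The fingers move at their own pace and stop on an object; "newtons" is the grip in N (left out, the last holds). Time passes only in rows, so rows that do not move let the fingers close, or fill a call up. It gives the time, the measured TCP pose, the force, the opening and the grip force at its end, in the units of the state.
- sensors.read_state(): the state, without advancing time (a new reading comes with each control period).
- eyes.camera(name): name is "scene" or "top" or "wrist"; returns a dict with "pixels" (384x512x3 uint8, red, green, blue), "intrinsics" (3x3 intrinsics, pixels), "k1" (the pictures are not rectified: a ray, as slopes to the right and down, at radius r is drawn at 1 + k1 r^2 times it, then the intrinsics apply), "pose" (4x4, takes a point from camera to world coordinates). Camera axes: x right, y down, z forward; pixel columns grow to the right and rows downward; lengths in m; the calibration is good to about 2 mm. A picture is of the moment at which its call begins. There is no depth.
- order.close_job(): hands the job in; it is judged then, once.
Trained networks look in a picture, given as the dict that the camera call returned (one of the last four; its "shot" number tells which), for a name from the list of things; names that differ only in an ending like _2 or _b are one class to them, and where a whole thing is asked for, a point or a joint stands for the part that bears it (a point fixed in the world has none). Each returns a list of dicts, best first, with "conf" (0 to 1); they miss things now and then, are a little off and sometimes report something else, mostly with a low value. They report only what shows in the picture. A call takes as long as a camera call.
- eyes.look_for(name, picture): "bbox" ([left, top, right, bottom] in pixels, round what is visible of it).
The state is a dict: "time": time; "joint_positions": joint angles; "joint_vel": joint speeds; "joint_torque": joint torques, N m; "ee_pos": TCP position; "eef_rot": TCP orientation; "ft_force": force on the tool from outside, world axes, zero at the start; "torque": the same for the moment, N m; "width": finger opening in m; "grip_force": force on a finger pad.
Only numpy, scipy, OpenCV 4.12 (cv2) and the standard library are available. Lean on these libraries where they do the work, as an engineer would, in place of code of your own. Each camera call takes 0.05 s, during which the arm holds its last target. There are 200 camera calls.

## Working session

There is one attempt and no reset: what is moved stays moved. The work goes in short steps, Python scripts to look and compute and a tool call to move; the robot and the scene stay as the last step left them, time stands still between calls to the robot, and variables do not carry over. Pictures are saved under pics/ and viewed, at most 10 in all, crops included, and the job is handed in when it is done.

Besides the shell and the picture viewer there is one more tool, called after "Call:" as a command line: name --argument value ..., lists and objects as JSON in quotes. arm_command: Moves the arm, as the interface text tells. Its arguments: {"type":"object","properties":{"steps":{"type":"array","items":{"type":"object","properties":{"rot":{"type":"array","items":{"type":"number"}},"slide":{"type":"array","items":{"type":"number"}},"grip":{"type":"number"}}}},"newtons":{"type":"number"}},"required":["steps"]}

```bash
mkdir -p pics; ls
cat > h.py <<'E'
import numpy as np, cv2
from bench import sensors, eyes, order
def ray(p,u,v):
    K=p["intrinsics"];k=p["k1"]
    d=np.array([(u-K[0][2])/K[0][0],(v-K[1][2])/K[1][1]]);s=d.copy()
    for _ in range(30): s=d/(1+k*(s@s))
    T=np.array(p["pose"]);return T[:3,3],T[:3,:3]@np.array([s[0],s[1],1])
def at_z(p,u,v,z):
    o,d=ray(p,u,v);return o+d*(z-o[2])/d[2]
def proj(p,X):
    K=p["intrinsics"];T=np.array(p["pose"]);c=T[:3,:3].T@(np.array(X)-T[:3,3]);s=c[:2]/c[2];s=s*(1+p["k1"]*(s@s))
    return np.array([K[0][0]*s[0]+K[0][2],K[1][1]*s[1]+K[1][2]])
def tri(a,b):
    (o1,d1),(o2,d2)=a,b
    A=np.stack([d1,-d2],1);t=np.linalg.lstsq(A,o2-o1,rcond=None)[0]
    p,q=o1+d1*t[0],o2+d2*t[1];return (p+q)/2,np.linalg.norm(p-q)
def save(p,n): cv2.imwrite(f"pics/{n}.png",cv2.cvtColor(p["pixels"],cv2.COLOR_RGB2BGR))
E
python3 - <<'E'
from h import *
np.set_printoptions(precision=3,suppress=True)
ims=[]
for c in["scene","top"]:
    p=eyes.camera(c);save(p,c+"0");ims.append(p["pixels"])
    print(c,np.array(p["pose"]),p["k1"],p["intrinsics"])
    for n in["plotter","cover","cover_handle","pen_stand","broad_marker","fine_marker","mug","mobile_phone","power_bank"]:
        print(n,[(np.round(b["bbox"]).tolist(),round(b["conf"],2)) for b in eyes.look_for(n,p)[:2]])
print(sensors.read_state())
E
```

```text
pics
scene [[ 0.439 -0.404  0.803 -0.314]
 [-0.898 -0.206  0.388 -0.539]
 [ 0.008 -0.891 -0.453  0.636]
 [ 0.     0.     0.     1.   ]] -0.06893617923304426 [[359.148   0.    252.711]
 [  0.    359.148 196.922]
 [  0.      0.      1.   ]]
plotter [([130.0, 154.0, 254.0, 237.0], 0.65)]
cover [([146.0, 177.0, 212.0, 218.0], 0.8), ([298.0, 222.0, 300.0, 258.0], 0.72)]
cover_handle [([145.0, 181.0, 210.0, 217.0], 0.92)]
pen_stand [([267.0, 245.0, 310.0, 269.0], 0.74)]
broad_marker [([281.0, 222.0, 287.0, 254.0], 0.47)]
fine_marker [([269.0, 246.0, 312.0, 271.0], 0.41)]
mug [([325.0, 224.0, 362.0, 263.0], 0.86)]
mobile_phone [([351.0, 275.0, 402.0, 320.0], 0.77)]
power_bank [([267.0, 224.0, 297.0, 245.0], 0.88)]
top [[ 0.008 -0.991  0.134  0.435]
 [-1.    -0.009 -0.002 -0.101]
 [ 0.004 -0.134 -0.991  1.191]
 [ 0.     0.     0.     1.   ]] -0.02700042435395217 [[362.068   0.    257.859]
 [  0.    362.068 193.287]
 [  0.      0.      1.   ]]
plotter [([111.0, 144.0, 240.0, 232.0], 0.96), ([290.0, 217.0, 330.0, 244.0], 0.3)]
cover [([136.0, 162.0, 217.0, 235.0], 0.85)]
cover_handle [([136.0, 162.0, 216.0, 240.0], 0.67)]
pen_stand [([292.0, 218.0, 330.0, 242.0], 0.83)]
broad_marker []
fine_marker []
mug [([337.0, 185.0, 368.0, 217.0], 0.81)]
mobile_phone [([366.0, 214.0, 409.0, 266.0], 0.66)]
power_bank [([281.0, 179.0, 303.0, 220.0], 0.87)]
{'time': 1.0, 'joint_positions': array([-1.161,  0.332, -0.065,  1.46 ,  0.022,  1.35 , -0.088]), 'joint_vel': array([ 0.002, -0.001,  0.   ,  0.001,  0.001, -0.003, -0.   ]), 'joint_torque': array([ -0.   , -62.303,   0.025, -39.014,  -0.061,   0.031,   0.   ]), 'ee_pos': array([0.262, 0.567, 0.186]), 'eef_rot': array([ 0.215,  0.977,  0.   , -0.   ]), 'ft_force': array([ 0.147,  0.117, -0.285]), 'torque': array([0.008, 0.055, 0.011]), 'grip_force': 0.0, 'width': 0.08722706388288079}
```

Run:
```python
import cv2
a=cv2.imread("pics/top0.png")[130:280,100:420];b=cv2.imread("pics/scene0.png")[140:290,110:430]
cv2.imwrite("pics/c0.png",cv2.resize(cv2.vconcat([a]),None,fx=2.5,fy=2.5,interpolation=2))
cv2.imwrite("pics/c1.png",cv2.resize(b,None,fx=2.5,fy=2.5,interpolation=2))
```

```text
(no output)
```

View pics/c0.png

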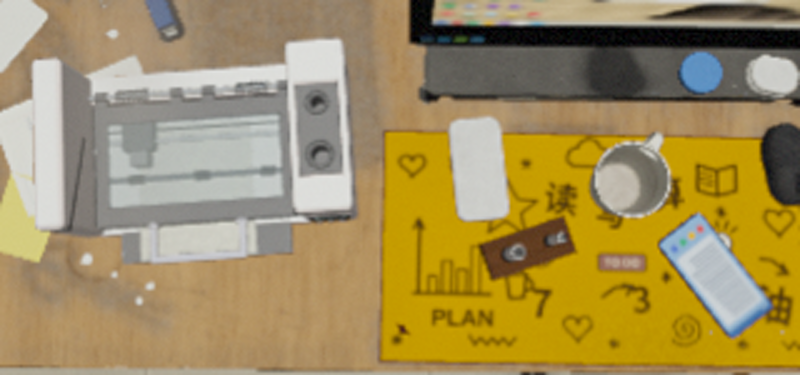

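View pics/c1.png

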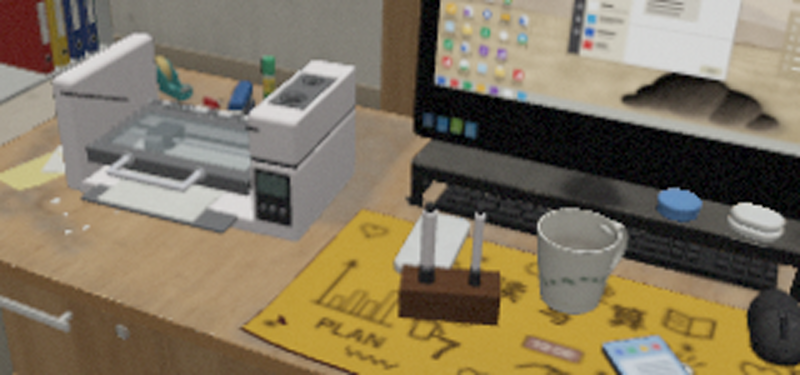

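Run:
```python
from h import *
np.set_printoptions(precision=3,suppress=True)
t=eyes.camera("top");s=eyes.camera("scene")
tp=lambda x,y:(x/2.5+100-.3,y/2.5+130-.3); sp=lambda x,y:(x/2.5+110-.3,y/2.5+140-.3)
for n,a,z in[("wide",(321,154),.175),("nar",(317,100),.175),("fl tower",(349,212),.175),("bl tower",(342,40),.175),("lt fl",(66,229),.175),("lt rl",(34,61),.175),("lt rr",(62,62),.175),("rt fr",(349,206),.175),("hL",(156,257),.075),("hR",(245,253),.075),("stand c",(529,245),.0425),("st1",(480,248),.0425),("st2",(560,216),.0425),("st3",(577,248),.0425),("st4",(492,278),.0425),("thick",(514,250),.14),("thin",(562,237),.14),("mug",(632,178),.095),("pb",(478,170),.017)]:
    print(n,at_z(t,*tp(*a),z))
for n,a,z in[("thick",(430,213),.14),("thin",(480,216),.14),("wide",(290,97),.175),("nar",(318,72),.175),("hL",(112,161),.075),("hR",(193,187),.075),("thickbase",(428,280),.0425),("thinbase",(476,274),.0425)]:
    print("S",n,at_z(s,*sp(*a),z))
```

```text
wide [ 0.577 -0.019  0.175]
nar [ 0.64  -0.014  0.175]
fl tower [ 0.512 -0.052  0.175]
bl tower [ 0.71  -0.041  0.175]
lt fl [0.49  0.266 0.175]
lt rl [0.683 0.314 0.175]
lt rr [0.682 0.281 0.175]
rt fr [ 0.519 -0.052  0.175]
hL [0.462 0.189 0.075]
hR [0.468 0.08  0.075]
stand c [ 0.482 -0.274  0.042]
st1 [ 0.478 -0.212  0.042]
st2 [ 0.519 -0.314  0.042]
st3 [ 0.479 -0.335  0.042]
st4 [ 0.44  -0.227  0.042]
thick [ 0.472 -0.242  0.14 ]
thin [ 0.488 -0.298  0.14 ]
mug [ 0.562 -0.393  0.095]
pb [ 0.58  -0.212  0.017]
S thick [ 0.452 -0.254  0.14 ]
S thin [ 0.47  -0.304  0.14 ]
S wide [ 0.578 -0.012  0.175]
S nar [ 0.667 -0.005  0.175]
S hL [0.484 0.208 0.075]
S hR [0.476 0.072 0.075]
S thickbase [ 0.467 -0.251  0.042]
S thinbase [ 0.502 -0.295  0.042]
```

Call:
arm_command --steps '[{"slide": [0.016, -0.045, 0.02], "rot": [0, 0, -7.7], "grip": 1}, {"slide": [0.016, -0.045, 0.02], "rot": [0, 0, -7.7], "grip": 1}, {"slide": [0.016, -0.045, 0.02], "rot": [0, 0, -7.7], "grip": 1}, {"slide": [0.022, -0.045, 0.016], "rot": [0, 0, -7.7], "grip": 1}, {"slide": [0.022, -0.045, 0.016], "rot": [0, 0, -7.7], "grip": 1}, {"slide": [0.022, -0.045, 0.016], "rot": [0, 0, -7.7], "grip": 1}, {"slide": [0.022, -0.045, 0.01], "rot": [0, 0, -7.7], "grip": 1}, {"slide": [0.022, -0.045, 0.01], "rot": [0, 0, -7.7], "grip": 1}]'

```text
time: 2.1
ee_pos: [0.4206, 0.2058, 0.3142]
eef_rot: [0.686, 0.727, 0.0, -0.0]
ft_force: [0.8, -0.1, 1.0]
width: 0.0871
grip_force: 0.0
```

Call:
arm_command --steps '[{"slide": [0.007, -0.05, 0], "grip": 0.45}, {"slide": [0.007, -0.05, 0], "grip": 0.45}, {"slide": [0.007, -0.05, 0], "grip": 0.45}, {"slide": [0.007, -0.05, 0], "grip": 0.45}, {"slide": [0.007, -0.055, 0], "grip": 0.45}, {"slide": [0.007, -0.055, 0], "grip": 0.45}, {"slide": [0.005, -0.055, 0], "grip": 0.45}, {"slide": [0, 0, 0], "grip": 0.45}]'

```text
schema error: expected keys rot, slide, grip
```

Run:
```python
from h import *
np.set_printoptions(precision=3,suppress=True)
s=sensors.read_state();print(s["ee_pos"],s["eef_rot"],s["time"],s["joint_positions"],s["ft_force"])
p=eyes.camera("wrist");save(p,"w1");print(np.array(p["pose"]),p["intrinsics"],p["k1"])
for n in["pen_stand","broad_marker","fine_marker","power_bank"]:
        print(n,[(np.round(b["bbox"]).tolist(),round(b["conf"],2)) for b in eyes.look_for(n,p)[:2]])
```

```text
[0.421 0.206 0.314] [ 0.686  0.727  0.    -0.   ] 2.1 [-0.829 -0.071  0.261  1.644  0.018  1.566 -0.51 ] [ 0.797 -0.104  1.047]
[[ 0.998  0.056  0.014  0.416]
 [ 0.058 -0.966 -0.251  0.275]
 [-0.001  0.251 -0.968  0.513]
 [ 0.     0.     0.     1.   ]] [[283.62    0.    254.768]
 [  0.    283.62  192.102]
 [  0.      0.      1.   ]] -0.03942824925676981
pen_stand []
broad_marker []
fine_marker []
power_bank [([280.0, 92.0, 482.0, 291.0], 0.56)]
```

View pics/w1.png

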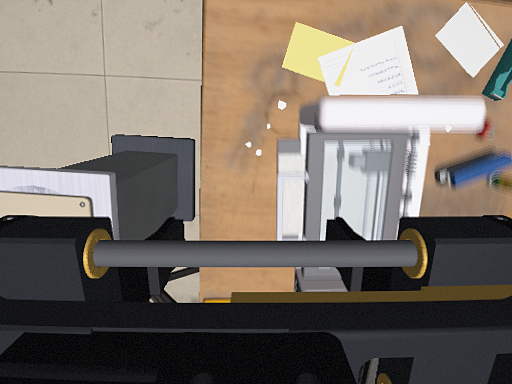

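Call:
arm_command --steps '[{"slide": [0.012, -0.045, 0], "rot": [0, 0, 0], "grip": 0.45}, {"slide": [0.02, -0.045, 0], "rot": [0, 0, 0], "grip": 0.45}, {"slide": [0.02, -0.045, 0], "rot": [0, 0, 0], "grip": 0.45}, {"slide": [0.02, -0.045, 0], "rot": [0, 0, 0], "grip": 0.45}, {"slide": [0.02, -0.045, 0], "rot": [0, 0, 0], "grip": 0.45}, {"slide": [0.02, -0.045, 0], "rot": [0, 0, 0], "grip": 0.45}, {"slide": [0.02, -0.045, 0], "rot": [0, 0, 0], "grip": 0.45}, {"slide": [0, 0, 0], "rot": [0, 0, 0], "grip": 0.45}]'

```text
time: 3.35
ee_pos: [0.5525, -0.1099, 0.3126]
eef_rot: [0.686, 0.728, -0.001, 0.0]
ft_force: [-0.5, -0.5, 0.2]
width: 0.0396
grip_force: 0.0
```

Run:
```python
from h import *
np.set_printoptions(precision=3,suppress=True)
s=sensors.read_state();print(s["ee_pos"],s["eef_rot"],s["time"])
p=eyes.camera("wrist");save(p,"w2");print(np.array(p["pose"]))
for z in [(0.577,-.019,.175),(.64,-.014,.175)]: print(proj(p,z))
import pickle;pickle.dump(p,open("w2.pkl","wb"))
```

```text
[ 0.552 -0.11   0.313] [ 0.686  0.728 -0.001  0.   ] 3.35
[[ 0.998  0.059  0.012  0.548]
 [ 0.06  -0.965 -0.254 -0.041]
 [-0.003  0.254 -0.967  0.511]
 [ 0.     0.     0.     1.   ]]
[282.066  99.921]
[337.62   99.074]
```

View pics/w2.png

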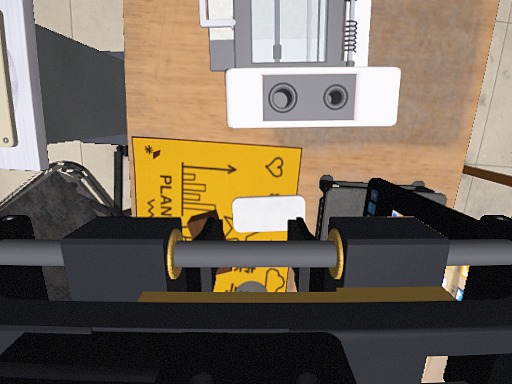

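Run:
```python
from h import *
import pickle
np.set_printoptions(precision=4,suppress=True)
p=pickle.load(open("w2.pkl","rb"))
im=p["pixels"][60:140,215:415];
cv2.imwrite("pics/w2c.png",cv2.resize(cv2.cvtColor(im,cv2.COLOR_RGB2BGR),None,fx=4,fy=4,interpolation=cv2.INTER_CUBIC))
g=cv2.resize(cv2.cvtColor(im,cv2.COLOR_RGB2GRAY),None,fx=4,fy=4,interpolation=cv2.INTER_CUBIC)
c=cv2.HoughCircles(g,cv2.HOUGH_GRADIENT,1,60,param1=120,param2=20,minRadius=22,maxRadius=60)
for x,y,r in c[0][:6]:
    u,v=(x+.5)/4-.5+215,(y+.5)/4-.5+60;print(u,v,r/4,at_z(p,u,v,.175))
# tower top outline (white)
m=(g>225).astype(np.uint8)*0
for a in[(228,68),(229,127),(399,128),(399,67)]:print(at_z(p,*a,.175))
```

```text
281.25 97.25 13.75 [ 0.5758 -0.0162  0.175 ]
336.25 97.0 11.425 [ 0.6382 -0.0119  0.175 ]
[0.5144 0.0114 0.175 ]
[ 0.5181 -0.0527  0.175 ]
[ 0.7164 -0.0412  0.175 ]
[0.7046 0.0251 0.175 ]
```

View pics/w2c.png

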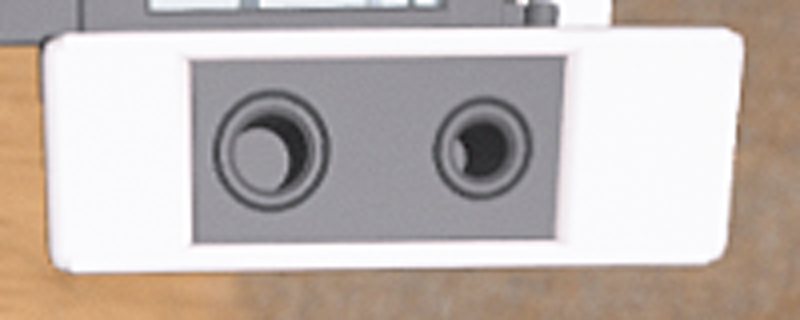

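Call:
arm_command --steps '[{"slide": [-0.01, -0.033, -0.012], "rot": [0, 0, 0], "grip": 0.45}, {"slide": [-0.01, -0.033, -0.012], "rot": [0, 0, 0], "grip": 0.45}, {"slide": [-0.01, -0.033, -0.012], "rot": [0, 0, 0], "grip": 0.45}, {"slide": [-0.01, -0.033, -0.012], "rot": [0, 0, 0], "grip": 0.45}, {"slide": [-0.01, -0.033, -0.012], "rot": [0, 0, 0], "grip": 0.45}, {"slide": [-0.01, -0.033, -0.012], "rot": [0, 0, 0], "grip": 0.45}, {"slide": [-0.01, -0.033, -0.012], "rot": [0, 0, 0], "grip": 0.45}, {"slide": [0, -0.03, 0], "rot": [0, 0, 0], "grip": 0.45}]'

```text
time: 4.4
ee_pos: [0.4825, -0.367, 0.2285]
eef_rot: [0.683, 0.73, 0.001, -0.001]
ft_force: [1.0, 0.1, -0.1]
width: 0.0388
grip_force: 0.0
```

Run:
```python
from h import *
np.set_printoptions(precision=3,suppress=True)
s=sensors.read_state();print(s["ee_pos"],s["eef_rot"],s["time"])
p=eyes.camera("wrist");save(p,"w3")
for z in [(0.472,-.246,.14),(.488,-.3,.14)]: print(proj(p,z))
for n in["broad_marker","fine_marker","pen_stand"]:
        print(n,[(np.round(b["bbox"]).tolist(),round(b["conf"],2)) for b in eyes.look_for(n,p)[:2]])
import pickle;pickle.dump(p,open("w3.pkl","wb"))
```

```text
[ 0.483 -0.367  0.229] [ 0.683  0.73   0.001 -0.001] 4.4
[252.962  61.74 ]
[265.633 121.336]
broad_marker [([244.0, 54.0, 261.0, 88.0], 0.83)]
fine_marker []
pen_stand [([227.0, 48.0, 284.0, 145.0], 0.8)]
```

View pics/w3.png

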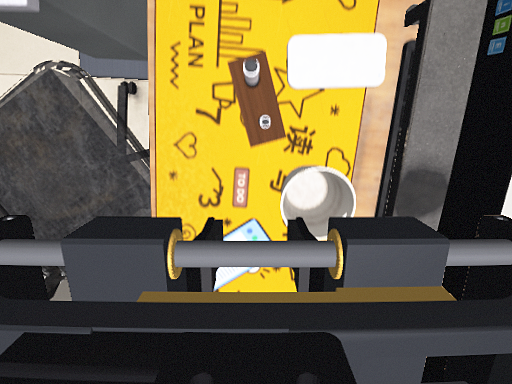

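Run:
```python
from h import *
import pickle
np.set_printoptions(precision=4,suppress=True)
p=pickle.load(open("w2.pkl","rb"))
w=at_z(p,282.4,97.1,.175);n=at_z(p,335.4,96.6,.175);print(w,n,n-w)
q=pickle.load(open("w3.pkl","rb"))
im=cv2.cvtColor(q["pixels"][45:150,220:300],cv2.COLOR_RGB2BGR)
im=cv2.resize(im,None,fx=5,fy=5,interpolation=cv2.INTER_CUBIC)
for X in [(0.472,-.246),(.488,-.3)]:
  for z,r in ((.1405,.007),(.0425,.009)):
    pts=[(proj(q,(X[0]+r*np.cos(t),X[1]+r*np.sin(t),z))-[220,45]+.5)*5-.5 for t in np.linspace(0,6.28,24)]
    cv2.polylines(im,[np.int32(pts)],True,(0,0,255),1)
cv2.imwrite("pics/w3c.png",im)
```

```text
[ 0.5771 -0.0159  0.175 ] [ 0.6371 -0.0115  0.175 ] [0.06   0.0044 0.    ]
```

View pics/w3c.png

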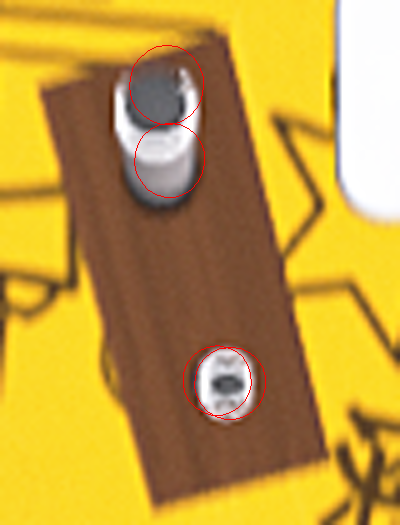

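Call:
arm_command --newtons 20 --steps '[{"slide": [-0.0045, 0.039, 0], "rot": [0, 0, 0], "grip": 0.45}, {"slide": [-0.004, 0.039, 0], "rot": [0, 0, 0], "grip": 0.45}, {"slide": [-0.004, 0.039, 0], "rot": [0, 0, 0], "grip": 0.45}, {"slide": [0, 0, 0], "rot": [0, 0, 0], "grip": 0.45}, {"slide": [0, 0, -0.03], "rot": [0, 0, 0], "grip": 0.45}, {"slide": [0, 0, -0.04], "rot": [0, 0, 0], "grip": 0.45}, {"slide": [0, 0, -0.04], "rot": [0, 0, 0], "grip": 0.45}, {"slide": [0, 0, -0.03], "rot": [0, 0, 0], "grip": 0.45}]'

```text
time: 5.6
ee_pos: [0.4697, -0.2502, 0.0881]
eef_rot: [0.684, 0.73, 0.0, -0.0]
ft_force: [0.8, 1.0, -0.3]
width: 0.0391
grip_force: 0.0
```

Call:
arm_command --steps '[{"slide": [0, 0, 0], "rot": [0, 0, 0], "grip": 0.45}, {"slide": [0, 0, 0], "rot": [0, 0, 0], "grip": 0}, {"slide": [0, 0, 0], "rot": [0, 0, 0], "grip": 0}, {"slide": [0, 0, 0], "rot": [0, 0, 0], "grip": 0}, {"slide": [0, 0, 0], "rot": [0, 0, 0], "grip": 0}, {"slide": [0, 0, 0], "rot": [0, 0, 0], "grip": 0}, {"slide": [0, 0, 0], "rot": [0, 0, 0], "grip": 0}, {"slide": [0, 0, 0], "rot": [0, 0, 0], "grip": 0}]'

```text
time: 6.6
ee_pos: [0.4703, -0.2519, 0.0903]
eef_rot: [0.685, 0.729, 0.0, 0.001]
ft_force: [1.0, -0.0, 6.5]
width: 0.0146
grip_force: 20.0
```

Run:
```python
from h import *
np.set_printoptions(precision=4,suppress=True)
s=sensors.read_state();print(s["ee_pos"],s["eef_rot"],s["ft_force"],s["torque"],s["width"],s["grip_force"])
p=eyes.camera("scene");save(p,"s4");im=cv2.imread("pics/s4.png")[205:285,240:330]
t=eyes.camera("wrist");save(t,"w4")
b=cv2.imread("pics/w4.png")[220:300,200:310]
cv2.imwrite("pics/s4c.png",cv2.hconcat([cv2.resize(im,(450,400),interpolation=2),cv2.resize(b,(350,400),interpolation=2)]))
print((proj(p,[.47,-.25,.1405])-[240,205])*5,(proj(p,[.47,-.25,.0425])-[240,205])*5)
```

```text
[ 0.4703 -0.2519  0.0903] [0.6846 0.729  0.0004 0.0007] [ 1.0416 -0.026   6.4687] [-0.0167  0.0505 -0.0121] 0.014637882666924413 20.00676602125168
[213.5081  81.015 ] [205.2868 230.5184]
```

View pics/s4c.png

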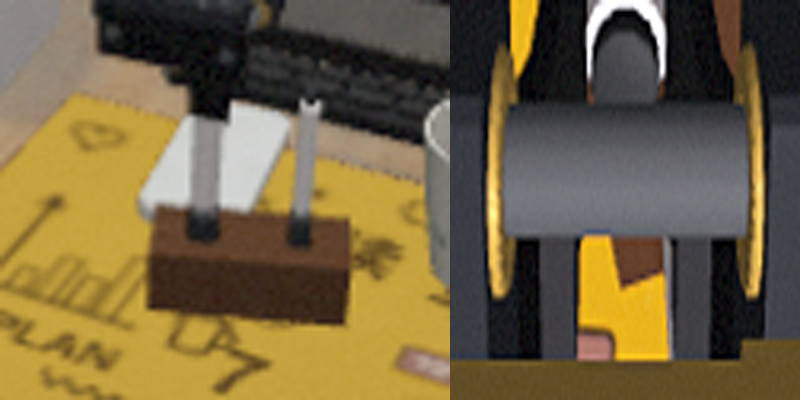

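Run:
```python
from h import *
np.set_printoptions(precision=1,suppress=True)
p=eyes.camera("scene");t=eyes.camera("wrist")
print(np.array(t["pose"])[:3,3])
for z in(.09,.1,.11,.12,.1405):
    print(z,(proj(p,[.4703,-.2519,z])-[240,205])*5)
for y in(-.252,-.245,-.24,-.235,-.23):
  print(y,[(proj(t,[.4703,y,z])-[200,220])*[350/110,5]+[450,0] for z in(.0425,.09,.1405)])
```

```text
[ 0.5 -0.2  0.3]
0.09 [212.6 160.4]
0.1 [213.5 145.1]
0.11 [214.3 129.6]
0.12 [215.2 114. ]
0.1405 [217.   81.6]
-0.252 [array([ 626.8, -113.2]), array([627.4, -26.6]), array([628.4, 119.3])]
-0.245 [array([ 628.3, -150.7]), array([629.3, -71.6]), array([630.9,  62.3])]
-0.24 [array([ 629.5, -177.8]), array([ 630.7, -104.3]), array([632.7,  20.7])]
-0.235 [array([ 630.6, -205.2]), array([ 632.1, -137.3]), array([634.6, -21.6])]
-0.23 [array([ 631.8, -232.8]), array([ 633.5, -170.7]), array([636.5, -64.5])]
```

Call:
arm_command --steps '[{"slide": [0, 0, 0.01], "rot": [0, 0, 0], "grip": 0}, {"slide": [0, 0, 0.02], "rot": [0, 0, 0], "grip": 0}, {"slide": [0, 0, 0.02], "rot": [0, 0, 0], "grip": 0}, {"slide": [0, 0, 0.03], "rot": [0, 0, 0], "grip": 0}, {"slide": [0, 0, 0.03], "rot": [0, 0, 0], "grip": 0}, {"slide": [0, 0, 0.04], "rot": [0, 0, 0], "grip": 0}, {"slide": [0, 0, 0.04], "rot": [0, 0, 0], "grip": 0}, {"slide": [0, 0, 0], "rot": [0, 0, 0], "grip": 0}]'

```text
time: 7.8
ee_pos: [0.4705, -0.2524, 0.2826]
eef_rot: [0.685, 0.729, 0.001, 0.002]
ft_force: [0.0, 0.5, -2.2]
width: 0.0144
grip_force: 20.0
```

Run:
```python
from h import *
np.set_printoptions(precision=4,suppress=True)
s=sensors.read_state();print(s["ee_pos"],s["eef_rot"],s["ft_force"],s["torque"],s["width"],s["grip_force"])
p=eyes.camera("scene");save(p,"s5")
for n in["broad_marker","fine_marker"]:
        print(n,[(np.round(b["bbox"],1).tolist(),round(b["conf"],2)) for b in eyes.look_for(n,p)[:2]])
e=s["ee_pos"]
q=lambda dz:(proj(p,e+[0,0,dz]))
print(q(0),q(.019),q(-.076),q(.054))
t=eyes.camera("wrist");save(t,"w5")
im=cv2.imread("pics/s5.png")
c=[int(v) for v in q(-.02)]
a=im[c[1]-50:c[1]+50,c[0]-45:c[0]+45]
b=cv2.imread("pics/w5.png")[150:300,190:330]
cv2.imwrite("pics/s5c.png",cv2.hconcat([cv2.resize(a,(450,500),interpolation=2),cv2.resize(b,(350,500),interpolation=2)]))
print(c)
```

```text
[ 0.4705 -0.2524  0.2826] [0.6847 0.7288 0.0012 0.002 ] [ 0.003   0.4926 -2.1899] [-0.042   0.0001  0.0541] 0.014353243173568397 20.000600516796112
broad_marker []
fine_marker [([300.4, 225.4, 304.3, 255.1], 0.68), ([130.6, 152.6, 253.6, 237.5], 0.39)]
[286.2913 172.5984] [286.6717 165.5592] [284.8224 199.4865] [287.3865 152.2452]
[285, 179]
```

View pics/s5c.png

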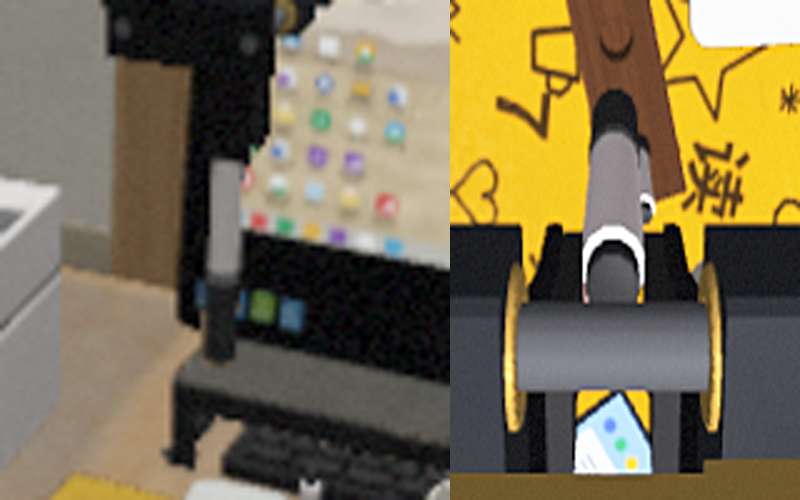

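Run:
```python
from h import *
np.set_printoptions(precision=4,suppress=True)
t=eyes.camera("wrist");s=sensors.read_state();e=s["ee_pos"];print(e,s["eef_rot"])
print("top",at_z(t,255,233,e[2]+.05),"bot",at_z(t,255,182,e[2]-.08))
for dy in(0,.005,.01): print(dy,proj(t,e+[0,dy,.05]),proj(t,e+[0,dy,-.08]),proj(t,e+[0,dy,0]))
g=cv2.cvtColor(t["pixels"],cv2.COLOR_RGB2GRAY)
for r in range(172,246,4):print(r,g[r,236:276:2])
```

```text
[ 0.4691 -0.2513  0.2786] [ 0.6845  0.729  -0.0004 -0.0008]
top [ 0.4683 -0.245   0.3286] bot [ 0.468  -0.2444  0.1986]
0 [255.7445 243.4261] [255.664 188.74 ] [255.7025 214.6629]
0.005 [256.3045 235.3118] [255.9775 183.9386] [256.1326 208.2395]
0.01 [256.8737 227.0608] [256.2937 179.0954] [256.568  201.7364]
172 [ 81 127 109 114  85  78  88  90  76  85  81  85  89  84  87  80  84  80
  81  79]
176 [ 84 153 207 209 117  83  80  89  79  67  72  69  86  87  86  84  80  79
  83  82]
180 [198 197 202 201 189  81  70  25  27  31  31  29  33  33  88  87  79  83
  83  80]
184 [199 197 200 199 206 114  22  28  30  31  34  31  30  30  48  84  84  77
  78  79]
188 [200 200 199 198 203 112  29  36  49  49  48  55  39  32  24  88  83  81
  79  78]
192 [196 198 198 200 207  74  87 145 146 147 141 142 146 118  35  22  20  74
  79  77]
196 [198 197 199 196 206 111 143 142 145 144 144 142 135 138 142 137 134  72
  81  80]
200 [197 195 196 198 204 142 141 142 142 145 143 139 143 138 148 141 141  95
  85  78]
204 [198 197 198 198 200 134 142 144 147 145 143 139 138 141 147 145 142 130
  81  81]
208 [199 194 198 197 171 140 143 144 144 143 140 140 139 140 142 187 232 145
  76  79]
212 [196 198 196 200 149 144 144 145 145 144 145 139 142 141 145 116  63 127
 232 201]
216 [201 199 198 204 136 143 143 141 137 134 134 134 139 143 144 159  53 145
 205 205]
220 [ 21   7   6   1 137 182 255 255 255 255 255 255 255 250 149 158   1   4
   4   9]
224 [ 21  29  23   0 255 255  61  11  27  29  27  27  11 115 255 255   9  27
  23  18]
228 [ 25  24  24   0 255   1  61  85  91  91  98  98  81  47   0 255   0  23
  35  19]
232 [ 29  30  24   0 156  68  79  80  85  85  91  94  96 100  67 255   0  21
  26  23]
236 [ 24  18  33   9  81  70  73  78  76  79  84  85  87  86  78 142   2  30
  20  29]
240 [ 38  43  40  31 177  54  65  66  68  68  67  67  69  68  73 159  30  42
  39  37]
244 [76 78 78 73 75 77 77 76 76 74 70 74 76 75 73 78 73 76 77 76]
```

Call:
arm_command --steps '[{"slide": [0.018, 0.039, 0.003], "rot": [0, 0, 0], "grip": 0}, {"slide": [0.018, 0.039, 0], "rot": [0, 0, 0], "grip": 0}, {"slide": [0.018, 0.039, 0], "rot": [0, 0, 0], "grip": 0}, {"slide": [0.018, 0.039, 0], "rot": [0, 0, 0], "grip": 0}, {"slide": [0.018, 0.039, 0], "rot": [0, 0, 0], "grip": 0}, {"slide": [0.018, 0.039, 0], "rot": [0, 0, 0], "grip": 0}, {"slide": [0, 0, 0], "rot": [0, 0, 0], "grip": 0}, {"slide": [0, 0, 0], "rot": [0, 0, 0], "grip": 0}]'

```text
time: 9.05
ee_pos: [0.5772, -0.0185, 0.2819]
eef_rot: [0.685, 0.729, -0.001, -0.0]
ft_force: [0.7, -0.4, 0.9]
width: 0.0146
grip_force: 20.0
```

Run:
```python
from h import *
np.set_printoptions(precision=4,suppress=True)
for i in range(3):
    t=eyes.camera("wrist");s=sensors.read_state();e=s["ee_pos"];print(e,s["eef_rot"],s["joint_vel"].max())
save(t,"w6")
p=eyes.camera("top");save(p,"t6")
a=cv2.imread("pics/w6.png")[140:240,205:325]
a=cv2.resize(a,None,fx=5,fy=5,interpolation=2)
for X,c in((e+[0,0,-.08],(0,0,255)),([.5771,-.0159,.175],(0,255,0))):
    pts=[(proj(t,np.array(X)+[.009*np.cos(k),.009*np.sin(k),0])-[205,140]+.5)*5 for k in np.linspace(0,6.3,30)]
    cv2.polylines(a,[np.int32(pts)],True,c,1)
cv2.imwrite("pics/w6c.png",a)
```

```text
[ 0.5771 -0.019   0.2822] [ 0.6852  0.7284 -0.0004 -0.0001] 0.0064137888907539655
[ 0.5772 -0.0191  0.2825] [ 0.6853  0.7283 -0.0002  0.    ] 0.0037084894743150804
[ 0.5773 -0.019   0.2826] [0.6853 0.7283 0.     0.0001] -0.0002884884634471966
```

View pics/w6c.png

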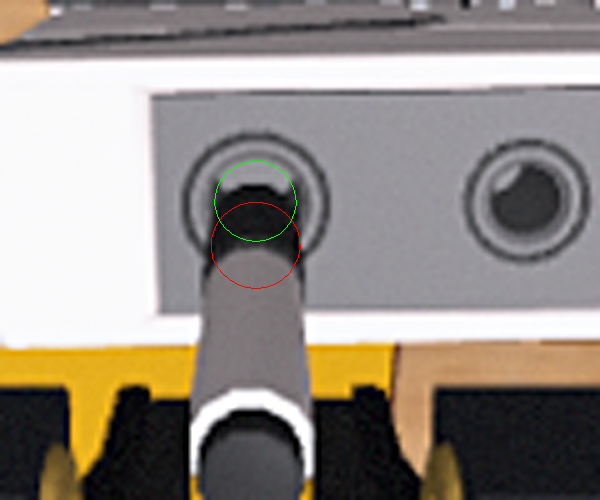

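Call:
arm_command --steps '[{"slide": [0, 0, -0.015], "rot": [0, 0, 0], "grip": 0}, {"slide": [0, 0, -0.01], "rot": [0, 0, 0], "grip": 0}, {"slide": [0, 0, -0.006], "rot": [0, 0, 0], "grip": 0}, {"slide": [0, 0, -0.005], "rot": [0, 0, 0], "grip": 0}, {"slide": [0, 0, -0.005], "rot": [0, 0, 0], "grip": 0}, {"slide": [0, 0, -0.005], "rot": [0, 0, 0], "grip": 0}, {"slide": [0, 0, 0], "rot": [0, 0, 0], "grip": 0}, {"slide": [0, 0, 0], "rot": [0, 0, 0], "grip": 0}]'

```text
time: 10.25
ee_pos: [0.58, -0.0187, 0.2402]
eef_rot: [0.685, 0.729, 0.003, 0.003]
ft_force: [0.3, -3.1, 23.7]
width: 0.0154
grip_force: 20.1
```

Run:
```python
from h import *
np.set_printoptions(precision=4,suppress=True,linewidth=200)
t=eyes.camera("wrist");s=sensors.read_state();e=s["ee_pos"];print(e,s["eef_rot"],s["ft_force"],s["torque"])
save(t,"w7")
for n,c in(("w6",256),("w7",256)):
    g=cv2.imread(f"pics/{n}.png",0);print(n,[(r,g[r,c]) for r in range(164,244,3)])
    for r in(178,182,186,190,195,200,210,224):print(r,g[r,232:282:2])
print(proj(t,[.5771,-.0159,.175]))
```

```text
[ 0.5801 -0.0187  0.2402] [0.6849 0.7287 0.0027 0.0028] [-0.1479 -2.5876 23.935 ] [-0.5761  0.1261  0.0045]
w6 [(164, np.uint8(147)), (167, np.uint8(74)), (170, np.uint8(117)), (173, np.uint8(150)), (176, np.uint8(129)), (179, np.uint8(20)), (182, np.uint8(20)), (185, np.uint8(23)), (188, np.uint8(36)), (191, np.uint8(121)), (194, np.uint8(121)), (197, np.uint8(121)), (200, np.uint8(121)), (203, np.uint8(119)), (206, np.uint8(124)), (209, np.uint8(122)), (212, np.uint8(120)), (215, np.uint8(120)), (218, np.uint8(237)), (221, np.uint8(184)), (224, np.uint8(25)), (227, np.uint8(82)), (230, np.uint8(77)), (233, np.uint8(75)), (236, np.uint8(70)), (239, np.uint8(67)), (242, np.uint8(48))]
178 [249 250 153 147 155  61 152 116  46  68   9  21  19  17  60  67  39  94 141  78 156 151 147 152 152]
182 [249 252 156 146 154  57 152 120  15  21  26  23  20  26  25  25  34  94 151  66 154 150 150 151 152]
186 [249 252 161 143 148  88 126  97  16  23  24  15  25  19  19  26  20 152  85 132 148 151 148 152 150]
190 [250 251 170 145 147 148 117  30  35  56 107 114 126 104  65  43  15  72 149 152 151
[... 1199 characters left out ...]
106 136 140  75 142 147 145 147 149 147 146]
186 [142 144  90 126 136  96  19  25  30  24  24  24  23  21  22  54 108 147  66 145 144 146 147 146 146]
190 [141 148  64 141 123  64  13  24  21  21  29  22  19  22  17  39  95 149  80 139 147 144 145 145 147]
195 [140 143  97  95 142  66  16  39  41  84  98  96  81  40  56   5 118 131  66 148 144 146 145 144 146]
200 [138 140 144 133  57  50  97 122 123 124 119 122 120 118 122  80  49  87 151 146 146 144 143 146 147]
210 [136 140 140 137 141 134 115 122 122 125 123 123 122 119 116 119 135 144 142 142 142 145 147 143 145]
224 [ 11  20  21  18  11  82 120 122 123 126 124 120 122 118 116 117 118 140  71  18  20  15   4  11   9]
[252.1473 189.4012]
```

Run:
```python
from h import *
np.set_printoptions(precision=4,suppress=True,linewidth=200)
t=eyes.camera("wrist")
g=cv2.cvtColor(t["pixels"],cv2.COLOR_RGB2GRAY)
for r in range(172,200):print(r,g[r,234:272])
for r in (226,228,230,231,232,233,234,236,238,240):print(r,g[r,238:268])
for r in(178,179,180,181):print(r,at_z(t,252.5,r,.175)[:2]-[0,.009])
for r in(230,232,234):print(r,at_z(t,252.5,r,.305)[:2]-[0,.0081],proj(t,[.58,-.011,.305]))
```

```text
172 [143 144 144 144 144 145 142 143 145 144 143 144 147 148 146 146 148 149 151 150 149 151 148 146 145 147 147 147 146 147 144 148 147 148 148 145 148 146]
173 [143 144 145 143 142 146 142 145 144 146 148 149 149 150 138 138 129 127 132 131 133 123 138 152 150 148 148 146 148 145 147 144 146 145 145 146 146 149]
174 [142 144 144 146 143 141 146 141 147 146 149 137 138 131  94  95  77  69  73  80  82  63  99 124 131 143 151 151 152 147 147 147 146 149 147 147 146 146]
175 [142 144 143 145 143 144 143 145 149 133 128 104  95  71  63  63  70  77  75  86  81  74  70  63  73 103 127 141 149 150 148 145 149 145 149 147 144 146]
176 [144 143 143 144 143 143 146 148 143  90  70  61  69  81  90 108 122 122 121 130 124 124 105 100  85  66  77 105 130 136 146 151 149 148 148 147 147 147]
177 [144 143 143 141 147 145 151 129 103  75  65  78 112 130 141 159 152 144 144 146 148 155 147 145 126 103  83  69  81  90 136 152 151 145 146 148 148 147]
178 [142 144 141 143 145 150 137  76  55  77 106 125 152 155 140 130 108  89  86  96  94 110 141 151 156 150 128  95  72  57  99 141 148 149 145 147 148
[... 4097 characters left out ...]
 30 113 123 121 119 109 111 155 211 244 255 255 255 255 255 255 255 255 255 254 236 195 137 109 105 120 135]
236 [ 17  17  12  56 111 116 107 204 244 255 255 255 255 254 241 244 247 247 245 242 240 254 255 255 255 255 255 228 140 122]
238 [ 18  22  15  83 110 130 238 255 255 251 245 157  41   0   8  12  11  19  19  12   7   0  35 155 230 253 255 255 255 177]
240 [ 31  31  26  68  87 194 239 248 201  87  11  23  29  32  34  28  31  34  25  25  30  27  29  19  14   2  93 225 249 221]
178 [ 0.5768 -0.0137]
179 [ 0.5768 -0.0147]
180 [ 0.5769 -0.0157]
181 [ 0.5769 -0.0166]
230 [ 0.5769 -0.0126] [257.7579 242.0666]
232 [ 0.577  -0.0137] [257.7579 242.0666]
234 [ 0.577  -0.0148] [257.7579 242.0666]
```

Run:
```python
from h import *
import pickle
from scipy.optimize import brentq
np.set_printoptions(precision=4,suppress=True,linewidth=200)
t=eyes.camera("wrist");s=sensors.read_state();e=s["ee_pos"];print(e,s["eef_rot"],s["ft_force"])
T=np.array(t["pose"]);o=T[:3,3]-e;print("cam off",o)
# use identical camera offset for w6 (same tool orientation)
t6=dict(t);T6=T.copy();T6[:3,3]=np.array([.5773,-.019,.2826])+o;t6["pose"]=T6
yt=at_z(t6,254,217.5,.3326)[1];print("top far y w6",yt)
def zof(p,r,y): return brentq(lambda z:at_z(p,253,r,z)[1]-y,.1,.36)
yb=at_z(t6,254,189,.2026+.048)[1];print("cap top y",yb, "bottom far y",at_z(t6,254,177.3,.2026)[1])
for dy in(-.003,0,.003):print("w7 top z",zof(t,232.5,yt+dy),"cap top z",zof(t,195,yb+dy))
```

```text
[ 0.5801 -0.0186  0.2402] [0.6849 0.7287 0.0027 0.0028] [-0.4691 -1.7286 23.089 ]
cam off [-0.0063  0.0689  0.1989]
top far y w6 -0.003422263677124844
cap top y -0.007492453016387658 bottom far y -0.007344057417861184
w7 top z 0.30368880842149765 cap top z 0.21526193533711094
w7 top z 0.31086556932133086 cap top z 0.2263275602238729
w7 top z 0.31804233022116407 cap top z 0.23739318511063479
```

Call:
arm_command --steps '[{"slide": [0, 0, 0.008], "rot": [0, 0, 0], "grip": 0}, {"slide": [0, -0.0025, 0], "rot": [0, 0, 0], "grip": 0}, {"slide": [0, 0, 0], "rot": [0, 0, 0], "grip": 0}, {"slide": [0, 0, 0], "rot": [0, 0, 0], "grip": 0}, {"slide": [0, 0, -0.004], "rot": [0, 0, 0], "grip": 0}, {"slide": [0, 0, -0.004], "rot": [0, 0, 0], "grip": 0}, {"slide": [0, 0, -0.004], "rot": [0, 0, 0], "grip": 0}, {"slide": [0, 0, 0], "rot": [0, 0, 0], "grip": 0}]'

```text
time: 11.4
ee_pos: [0.5803, -0.0211, 0.2364]
eef_rot: [0.685, 0.729, 0.003, 0.003]
ft_force: [-0.9, -2.3, 23.0]
width: 0.0156
grip_force: 20.2
```

Run:
```python
from h import *
np.set_printoptions(precision=3,suppress=True,linewidth=220)
s=sensors.read_state();print(s["ee_pos"],s["ft_force"],s["torque"])
t=eyes.camera("wrist");g=cv2.cvtColor(t["pixels"],cv2.COLOR_RGB2GRAY)
for r in range(170,200):print(r,g[r,234:272])
print(proj(t,[.5771,-.0159,.175]))
for n in ("scene","top"):
    p=eyes.camera(n)
    print(n,[(np.round(b["bbox"],1).tolist(),round(b["conf"],2)) for b in eyes.look_for("broad_marker",p)[:2]])
```

```text
[ 0.58  -0.021  0.236] [-0.932 -2.271 23.05 ] [-0.586  0.094  0.009]
170 [137 137 138 139 139 138 139 138 139 139 138 139 141 141 140 140 143 145 145 144 143 143 141 139 142 142 141 142 144 142 140 142 141 143 141 141 141 144]
171 [140 135 138 136 136 137 138 138 138 137 143 141 143 140 141 141 131 135 134 130 132 138 144 147 146 144 141 141 142 140 139 141 141 142 140 141 140 140]
172 [139 137 139 137 139 139 137 139 138 142 143 145 135 129 123 111  94  91  90  93  93 103 121 128 123 135 145 147 141 143 145 140 140 142 140 141 142 142]
173 [137 137 139 140 136 138 139 140 140 145 134 125 100  79  65  58  61  62  61  68  66  63  61  75  66  99 121 131 143 148 140 143 139 141 142 142 142 140]
174 [140 137 138 138 137 140 138 144 133 125  99  65  56  77  82  99 106 102 104 114 106  99  98  78  68  64  66  89 124 147 144 143 140 142 140 140 142 139]
175 [138 137 137 136 139 141 144 130 101  67  57  73  95 120 121 147 151 149 146 148 150 142 137 120 109  93  70  64  84 119 145 145 143 139 144 140 140 141]
176 [139 138 136 136 139 142 133  88  63  75  97 120 146 152 145 138 134 133 129 12
[... 3078 characters left out ...]
96 [137 140 120  71  56 128  81  24  15  31  44  32  21  51  79  90  98 104 101  94  97  81  49  34  49  44  14  46  90 126 146 115  72  63  92 134 143 140]
197 [133 141 134  98  64  93  60  18  20  45  41  55  80 106 127 126 127 124 126 122 124 120  99  71  40  42  23  43 117 148 147  92  65  75 126 139 139 140]
198 [136 139 140 127  84  67  33  15  33  36  59 102 125 124 124 121 121 118 119 119 118 118 121 109  90  62  33  23 140 151 118  76  63 111 142 144 141 139]
199 [137 137 135 140 115  75  40  21  27  58 101 122 124 122 118 124 120 119 116 116 115 119 116 117 122  91  47  17 113 117  77  60  87 136 145 139 140 139]
[252.056 187.9  ]
scene [([223.8, 151.1, 232.8, 181.2], 0.47)]
top []
```

Call:
arm_command --steps '[{"slide": [0, 0, 0.01], "rot": [0, 0, 0], "grip": 0}, {"slide": [0, 0, 0.012], "rot": [0, 0, 0], "grip": 0}, {"slide": [0, 0, 0], "rot": [0, 0, 0], "grip": 0}, {"slide": [0, 0, 0], "rot": [0, 0, 0], "grip": 0}, {"slide": [0, 0, 0], "rot": [0, 0, 0], "grip": 0}, {"slide": [0, 0, 0], "rot": [0, 0, 0], "grip": 0}, {"slide": [0, 0, 0], "rot": [0, 0, 0], "grip": 0}, {"slide": [0, 0, 0], "rot": [0, 0, 0], "grip": 0}]'

```text
time: 12.65
ee_pos: [0.5776, -0.0201, 0.2545]
eef_rot: [0.685, 0.729, 0.0, -0.0]
ft_force: [-0.0, 0.3, -1.1]
width: 0.0153
grip_force: 19.8
```

Run:
```python
from h import *
np.set_printoptions(precision=3,suppress=True,linewidth=220)
s=sensors.read_state();print(s["ee_pos"],s["eef_rot"],s["ft_force"],s["torque"])
t=eyes.camera("wrist");save(t,"w8");g=cv2.cvtColor(t["pixels"],cv2.COLOR_RGB2GRAY)
for r in range(162,200):print(r,g[r,236:274])
for r in range(226,244,1):print(r,g[r,238:270:1])
print(proj(t,[.5771,-.0159,.175]))
p=eyes.camera("scene");save(p,"s8");e=s["ee_pos"]
print([proj(p,e+[0,0,d]) for d in(.0655,0,-.0645)])
c=cv2.cvtColor(p["pixels"],cv2.COLOR_RGB2GRAY)
u=int(proj(p,e)[0])
for r in range(135,185):print(r,c[r,u-14:u+15])
```

```text
[ 0.578 -0.02   0.255] [ 0.685  0.729  0.    -0.   ] [-0.039  0.287 -1.115] [-0.076  0.09   0.007]
162 [123 127 137 143 142 143 145 143 145 146 146 145 147 147 147 147 147 145 148 149 147 146 149 147 150 149 149 147 147 150 153 148 149 152 151 149 149 147]
163 [144 145 143 141 144 146 144 143 144 145 147 147 146 146 143 146 147 146 145 144 147 145 145 147 148 147 147 148 146 148 147 147 149 150 148 149 148 148]
164 [144 144 144 143 144 143 142 145 146 143 142 144 145 146 146 145 143 147 145 147 147 144 143 141 145 144 147 147 145 145 146 145 146 146 144 147 148 143]
165 [141 140 144 143 143 143 141 143 146 144 146 143 145 145 146 144 144 144 142 145 146 144 144 148 147 145 146 146 149 147 146 147 144 149 148 148 150 148]
166 [142 143 142 143 144 143 144 144 146 144 142 143 144 143 144 145 144 145 144 144 147 146 146 145 147 146 147 147 148 144 147 147 146 149 147 149 147 147]
167 [142 144 143 143 140 142 146 145 146 145 143 144 145 143 145 144 146 145 146 145 145 146 145 146 145 144 144 145 148 146 145 147 143 143 145 147 146 145]
168 [141 144 142 142 143 142 144 145 143 143 144 145 
[... 12818 characters left out ...]
8 124 121  88 104  84  73  71  72  75  78  93  90  98 117 120 121 186 216 199 168 138 138]
180 [144 160 192 214 179 129 112 117 119  97  83  72  71  72  75  66  68  89 104 112 117 127 187 215 199 161 143 138 136]
181 [163 199 218 219 184 168 133 116 107  92  85  93  97  91 103 104 102 109 119 119 131 191 215 198 159 140 138 137 139]
182 [203 219 221 222 213 210 200 194 192 171 166 147 121  94  96 101 111 113 111 129 191 216 196 158 141 137 137 139 137]
183 [219 222 221 222 221 222 222 221 221 213 211 203 197 192 193 174 169 135 135 190 215 194 153 138 137 138 136 138 134]
184 [221 222 221 222 222 222 222 221 221 221 223 221 220 222 222 214 212 195 199 213 193 151 139 138 136 137 135 136 137]
```

Run:
```python
from h import *
np.set_printoptions(precision=4,suppress=True,linewidth=220)
t=eyes.camera("wrist");e=sensors.read_state()["ee_pos"];print(e)
print("ring",at_z(t,255.6,185.5,.175))
for zb in(.184,.19,.196):print(zb,"cap",at_z(t,252,178.5,zb)-[0,.009,0],"x via sides",at_z(t,252,188,zb)[0])
print("top",at_z(t,255,236.5,.32)-[0,.0081,0])
# scene: bottom left/right edges cols ~222.9,228.4 row~174.7 ; intersect with wrist ray of cap bottom centre
p=eyes.camera("scene")
from numpy.linalg import norm
for r in(187.5,188.5):
    print(tri(ray(t,252,r),ray(p,225.6,173.6)))
```

```text
[ 0.5776 -0.0201  0.2546]
ring [ 0.5775 -0.0167  0.175 ]
0.184 cap [ 0.5734 -0.0168  0.184 ] x via sides 0.57396787695385
0.19 cap [ 0.5734 -0.0156  0.19  ] x via sides 0.573942826927496
0.196 cap [ 0.5734 -0.0143  0.196 ] x via sides 0.573917776901142
top [ 0.5764 -0.0172  0.32  ]
(array([ 0.5741, -0.0147,  0.1936]), np.float64(0.0005697348239405055))
(array([ 0.5739, -0.0152,  0.1939]), np.float64(0.00023670062821423674))
```

Call:
arm_command --steps '[{"slide": [0.0035, -0.002, 0], "rot": [0, 0, 0], "grip": 0}, {"slide": [0, 0, -0.007], "rot": [0, 0, 0], "grip": 0}, {"slide": [0, 0, -0.007], "rot": [0, 0, 0], "grip": 0}, {"slide": [0, 0, 0], "rot": [0, 0, 0], "grip": 0}, {"slide": [0, 0, 0], "rot": [0, 0, 0], "grip": 0}, {"slide": [0, 0, -0.003], "rot": [0, 0, 0], "grip": 0}, {"slide": [0, 0, -0.003], "rot": [0, 0, 0], "grip": 0}, {"slide": [0, 0, -0.003], "rot": [0, 0, 0], "grip": 0}]'

```text
time: 13.85
ee_pos: [0.5811, -0.0221, 0.2314]
eef_rot: [0.685, 0.729, 0.0, 0.0]
ft_force: [-0.5, 0.4, -0.4]
width: 0.0156
grip_force: 19.8
```

Call:
arm_command --steps '[{"slide": [0, 0, -0.005], "rot": [0, 0, 0], "grip": 0}, {"slide": [0, 0, -0.005], "rot": [0, 0, 0], "grip": 0}, {"slide": [0, 0, -0.006], "rot": [0, 0, 0], "grip": 0}, {"slide": [0, 0, -0.006], "rot": [0, 0, 0], "grip": 0}, {"slide": [0, 0, -0.006], "rot": [0, 0, 0], "grip": 0}, {"slide": [0, 0, -0.006], "rot": [0, 0, 0], "grip": 0}, {"slide": [0, 0, -0.003], "rot": [0, 0, 0], "grip": 0}, {"slide": [0, 0, 0], "rot": [0, 0, 0], "grip": 0}]'

```text
time: 14.85
ee_pos: [0.581, -0.0221, 0.1944]
eef_rot: [0.685, 0.729, -0.0, -0.0]
ft_force: [-1.1, 0.1, 0.3]
width: 0.0157
grip_force: 19.8
```

Call:
arm_command --steps '[{"slide": [0, 0, -0.004], "rot": [0, 0, 0], "grip": 0}, {"slide": [0, 0, -0.004], "rot": [0, 0, 0], "grip": 0}, {"slide": [0, 0, -0.003], "rot": [0, 0, 0], "grip": 0}, {"slide": [0, 0, 0], "rot": [0, 0, 0], "grip": 0}, {"slide": [0, 0, 0], "rot": [0, 0, 0], "grip": 0.45}, {"slide": [0, 0, 0], "rot": [0, 0, 0], "grip": 0.45}, {"slide": [0, 0, 0], "rot": [0, 0, 0], "grip": 0.45}, {"slide": [0, 0, 0], "rot": [0, 0, 0], "grip": 0.45}]'

```text
time: 15.85
ee_pos: [0.581, -0.0221, 0.1833]
eef_rot: [0.685, 0.729, -0.0, -0.0]
ft_force: [0.2, 0.5, 0.1]
width: 0.0378
grip_force: 0.0
```

Call:
arm_command --steps '[{"slide": [0, 0, 0.02], "rot": [0, 0, 0], "grip": 0.45}, {"slide": [0, 0, 0.04], "rot": [0, 0, 0], "grip": 0.45}, {"slide": [0, 0, 0.04], "rot": [0, 0, 0], "grip": 0.45}, {"slide": [-0.004, -0.045, 0.005], "rot": [0, 0, 0], "grip": 0.45}, {"slide": [-0.018, -0.05, 0], "rot": [0, 0, 0], "grip": 0.45}, {"slide": [-0.018, -0.05, 0], "rot": [0, 0, 0], "grip": 0.45}, {"slide": [-0.018, -0.05, 0], "rot": [0, 0, 0], "grip": 0.45}, {"slide": [0, 0, 0], "rot": [0, 0, 0], "grip": 0.45}]'

```text
time: 16.85
ee_pos: [0.5208, -0.222, 0.2891]
eef_rot: [0.687, 0.726, -0.0, 0.001]
ft_force: [-0.3, -0.1, -0.1]
width: 0.0393
grip_force: 0.0
```

Run:
```python
from h import *
np.set_printoptions(precision=4,suppress=True,linewidth=220)
s=sensors.read_state();print(s["ee_pos"],s["time"])
for n in("scene","top"):
    p=eyes.camera(n);save(p,n+"9")
    for k in("broad_marker","fine_marker"):
        print(n,k,[(np.round(b["bbox"],1).tolist(),round(b["conf"],2)) for b in eyes.look_for(k,p)[:3]])
    print("home: top",proj(p,[.577,-.0162,.255]),"mouth",proj(p,[.577,-.0162,.175]),"thin top",proj(p,[.488,-.301,.1405]))
    if n=="scene":
        c=cv2.cvtColor(p["pixels"],cv2.COLOR_RGB2GRAY);u,v=proj(p,[.577,-.0162,.255]).astype(int)
        for r in range(v-6,v+32):print(r,c[r,u-9:u+10])
```

```text
[ 0.5208 -0.222   0.2891] 16.85
scene broad_marker [([224.8, 153.3, 228.7, 182.0], 0.53)]
scene fine_marker []
home: top [225.9203 154.8039] mouth [226.549  178.8472] thin top [302.8986 222.5167]
148 [132 130 135 133 133 132 130 128 129 131 132 129 132 130 131 132 133 133 133]
149 [132 132 131 132 131 132 131 130 134 130 130 132 130 131 132 134 136 134 133]
150 [132 133 130 134 132 131 133 130 130 132 132 132 131 133 133 133 133 133 132]
151 [132 132 132 131 131 132 133 132 132 131 131 133 132 134 132 135 134 132 133]
152 [132 132 131 132 134 133 134 132 131 132 133 133 133 133 135 134 133 134 132]
153 [130 135 134 132 134 133 133 132 131 134 130 133 133 133 132 131 132 134 131]
154 [132 132 132 131 132 131 135 132 132 109 102 101 127 133 133 133 132 132 133]
155 [135 135 132 134 134 131 131 134 107  61  44  45 120 133 130 131 131 132 131]
156 [132 134 133 134 131 133 133 132  77  38  43  39 117 131 130 130 131 130 131]
157 [132 136 133 134 133 132 132 132 117  68  28  24 109 130 131 134 131 133 131]
158 [133 135 131 132 131 132 133 133 151 127 118 150 137 133 130 132 132 130 133]
15
[... 1670 characters left out ...]
 101  86 100 107 107  99  82  95  90  94 114 120]
180 [215 178 128 116 121 122  96  83  67  73  79  91  81  57  87 106 115 118 126]
181 [219 184 168 132 117 107  92  84  89 104  97 115 110 105 107 121 121 131 189]
182 [222 213 210 200 195 191 172 167 143 122  97 100 100 111 114 115 126 192 216]
183 [221 220 221 222 221 222 215 211 203 196 192 193 175 168 131 134 190 214 196]
184 [222 222 222 221 221 222 222 223 222 222 221 222 213 212 195 200 214 194 153]
185 [222 221 222 222 222 222 222 222 221 222 221 222 222 219 219 215 192 152 140]
top broad_marker [([225.3, 186.2, 229.0, 193.0], 0.4)]
top fine_marker []
home: top [224.4721 187.1607] mouth [226.9486 191.4123] thin top [325.5837 224.3411]
```

Call:
arm_command --steps '[{"slide": [-0.0164, -0.0395, -0.02], "rot": [0, 0, 0], "grip": 0.45}, {"slide": [-0.0164, -0.0395, -0.03], "rot": [0, 0, 0], "grip": 0.45}, {"slide": [0, 0, -0.02], "rot": [0, 0, 0], "grip": 0.45}, {"slide": [0, 0, 0], "rot": [0, 0, 0], "grip": 0.45}, {"slide": [0, 0, -0.04], "rot": [0, 0, 0], "grip": 0.45}, {"slide": [0, 0, -0.04], "rot": [0, 0, 0], "grip": 0.45}, {"slide": [0, 0, -0.03], "rot": [0, 0, 0], "grip": 0.45}, {"slide": [0, 0, -0.02], "rot": [0, 0, 0], "grip": 0.45}]'

```text
time: 18.15
ee_pos: [0.4914, -0.2947, 0.0881]
eef_rot: [0.684, 0.73, 0.0, -0.0]
ft_force: [0.7, 0.3, -1.4]
width: 0.0393
grip_force: 0.0
```

Call:
arm_command --newtons 15 --steps '[{"slide": [0, 0, 0], "rot": [0, 0, 0], "grip": 0.45}, {"slide": [0, 0, 0], "rot": [0, 0, 0], "grip": 0.45}, {"slide": [0, 0, 0], "rot": [0, 0, 0], "grip": 0}, {"slide": [0, 0, 0], "rot": [0, 0, 0], "grip": 0}, {"slide": [0, 0, 0], "rot": [0, 0, 0], "grip": 0}, {"slide": [0, 0, 0], "rot": [0, 0, 0], "grip": 0}, {"slide": [0, 0, 0], "rot": [0, 0, 0], "grip": 0}, {"slide": [0, 0, 0], "rot": [0, 0, 0], "grip": 0}]'

```text
time: 19.15
ee_pos: [0.4904, -0.2962, 0.0887]
eef_rot: [0.685, 0.729, 0.0, 0.0]
ft_force: [0.6, 0.5, 1.4]
width: 0.0097
grip_force: 15.0
```

Call:
arm_command --steps '[{"slide": [0, 0, 0], "rot": [0, 0, 0], "grip": 0.45}, {"slide": [0, 0, 0], "rot": [0, 0, 0], "grip": 0.45}, {"slide": [-0.002, -0.0045, 0], "rot": [0, 0, 0], "grip": 0.45}, {"slide": [0, 0, 0], "rot": [0, 0, 0], "grip": 0.45}, {"slide": [0, 0, 0], "rot": [0, 0, 0], "grip": 0}, {"slide": [0, 0, 0], "rot": [0, 0, 0], "grip": 0}, {"slide": [0, 0, 0], "rot": [0, 0, 0], "grip": 0}, {"slide": [0, 0, 0], "rot": [0, 0, 0], "grip": 0}]'

```text
time: 20.15
ee_pos: [0.4884, -0.3005, 0.0886]
eef_rot: [0.684, 0.729, 0.0, 0.0]
ft_force: [-0.1, -0.2, 0.1]
width: 0.0102
grip_force: 15.0
```

Call:
arm_command --steps '[{"slide": [0, 0, 0.01], "rot": [0, 0, 0], "grip": 0}, {"slide": [0, 0, 0.02], "rot": [0, 0, 0], "grip": 0}, {"slide": [0, 0, 0.03], "rot": [0, 0, 0], "grip": 0}, {"slide": [0, 0, 0.04], "rot": [0, 0, 0], "grip": 0}, {"slide": [0, 0, 0.05], "rot": [0, 0, 0], "grip": 0}, {"slide": [0, 0, 0.05], "rot": [0, 0, 0], "grip": 0}, {"slide": [0, 0, 0], "rot": [0, 0, 0], "grip": 0}, {"slide": [0, 0, 0], "rot": [0, 0, 0], "grip": 0}]'

```text
time: 21.15
ee_pos: [0.4881, -0.3005, 0.2884]
eef_rot: [0.685, 0.729, 0.0, -0.0]
ft_force: [0.1, 0.6, 0.1]
width: 0.0095
grip_force: 15.0
```

Call:
arm_command --steps '[{"slide": [0.009, 0.036, 0.014], "rot": [0, 0, 0], "grip": 0}, {"slide": [0.009, 0.036, 0.014], "rot": [0, 0, 0], "grip": 0}, {"slide": [0.009, 0.036, 0.014], "rot": [0, 0, 0], "grip": 0}, {"slide": [0.009, 0.036, 0.014], "rot": [0, 0, 0], "grip": 0}, {"slide": [0.009, 0.036, 0.014], "rot": [0, 0, 0], "grip": 0}, {"slide": [0.009, 0.036, 0], "rot": [0, 0, 0], "grip": 0}, {"slide": [0.009, 0.036, 0], "rot": [0, 0, 0], "grip": 0}, {"slide": [0.009, 0.036, 0], "rot": [0, 0, 0], "grip": 0}]'

```text
time: 22.15
ee_pos: [0.56, -0.0113, 0.3572]
eef_rot: [0.685, 0.729, -0.001, -0.001]
ft_force: [0.7, 0.2, 0.2]
width: 0.0094
grip_force: 15.0
```

Call:
arm_command --steps '[{"slide": [0.026, 0, 0], "rot": [0, 0, 0], "grip": 0}, {"slide": [0.026, 0, 0], "rot": [0, 0, 0], "grip": 0}, {"slide": [0.026, 0, 0], "rot": [0, 0, 0], "grip": 0}, {"slide": [0, 0, -0.03], "rot": [0, 0, 0], "grip": 0}, {"slide": [0, 0, -0.03], "rot": [0, 0, 0], "grip": 0}, {"slide": [0, 0, -0.02], "rot": [0, 0, 0], "grip": 0}, {"slide": [0, 0, 0], "rot": [0, 0, 0], "grip": 0}, {"slide": [0, 0, 0], "rot": [0, 0, 0], "grip": 0}]'

```text
time: 23.15
ee_pos: [0.6384, -0.0126, 0.279]
eef_rot: [0.685, 0.729, 0.0, 0.0]
ft_force: [1.1, 0.2, 0.5]
width: 0.0096
grip_force: 15.0
```

Call:
arm_command --steps '[{"slide": [0, 0, 0], "rot": [0, 0, 0], "grip": 0}, {"slide": [0, 0, 0], "rot": [0, 0, 0], "grip": 0}, {"slide": [0, 0, 0], "rot": [0, 0, 0], "grip": 0}, {"slide": [0, 0, 0], "rot": [0, 0, 0], "grip": 0}, {"slide": [0, 0, 0], "rot": [0, 0, 0], "grip": 0}, {"slide": [0, 0, 0], "rot": [0, 0, 0], "grip": 0}, {"slide": [0, 0, 0], "rot": [0, 0, 0], "grip": 0}, {"slide": [0, 0, 0], "rot": [0, 0, 0], "grip": 0}]'

```text
time: 24.15
ee_pos: [0.6383, -0.0126, 0.2786]
eef_rot: [0.685, 0.729, 0.0, 0.0]
ft_force: [0.2, 0.8, -0.6]
width: 0.0098
grip_force: 15.0
```

Run:
```python
from h import *
np.set_printoptions(precision=4,suppress=True,linewidth=220)
s=sensors.read_state();e=s["ee_pos"];print(e,s["eef_rot"],s["ft_force"])
t=eyes.camera("wrist");save(t,"wA");g=cv2.cvtColor(t["pixels"],cv2.COLOR_RGB2GRAY)
c=proj(t,[.6372,-.012,.175]);b=proj(t,e+[0,0,-.078]);tp=proj(t,e+[0,0,.052]);print(c,b,tp)
u,v=int(c[0]),int(c[1])
for r in range(v-18,v+20):print(r,g[r,u-17:u+18])
u2,v2=int(tp[0]),int(tp[1]);print(u2)
for r in range(v2-20,v2+2,2):print(r,g[r,u2-14:u2+15])
p=eyes.camera("scene");save(p,"sA");b=proj(p,e+[0,0,-.078]);print(b)
c=cv2.cvtColor(p["pixels"],cv2.COLOR_RGB2GRAY);u,v=b.astype(int);print(u)
for r in range(v-14,v+6):print(r,c[r,u-10:u+11])
```

```text
[ 0.6383 -0.0126  0.2786] [0.6845 0.729  0.     0.    ] [ 0.2379  0.8043 -0.6188]
[254.5113 182.9153] [255.545  189.1404] [255.8967 244.9426]
164 [147 144 149 149 146 148 149 148 148 148 148 149 151 148 149 146 148 152 148 151 151 151 152 151 151 151 150 148 150 154 152 152 152 150 150]
165 [145 145 146 147 147 149 145 149 149 149 151 148 149 147 152 150 150 148 148 150 149 149 148 149 151 150 150 150 150 150 149 149 151 150 151]
166 [147 144 148 148 151 148 146 149 148 147 148 147 150 147 149 149 149 148 148 148 149 149 149 150 150 151 150 148 150 150 148 151 151 150 153]
167 [145 146 148 149 147 149 146 147 149 146 150 149 148 148 149 148 150 148 149 149 150 148 150 147 150 150 148 149 153 148 149 149 150 150 151]
168 [147 147 146 146 147 147 146 149 149 149 150 149 151 148 149 150 150 149 152 148 149 151 150 147 152 151 148 150 150 151 147 149 151 149 154]
169 [148 146 147 147 146 148 148 147 150 148 149 148 149 150 150 152 153 152 153 152 152 149 152 150 151 149 150 149 152 148 150 149 149 150 150]
170 [144 147 146 148 147 148 150 145 148 149 150 153 152 156 140 137 137 134 134 1
[... 7001 characters left out ...]
7 138 134 133 134  73  28  31  30 118 130 127 127 126 129 128 129 130]
163 [135 142 142 140 137 132 132 134  71  32  32  34 115 124 130 127 126 127 127 131 133]
164 [135 143 140 136 139 134 131 135 112  60  21  27 152 189 195 173 164 137 128 129 133]
165 [136 141 141 137 137 132 130 132 131 145 153 182 205 219 222 212 208 199 197 197 198]
166 [134 141 140 139 139 131 134 132 186 205 208 219 222 221 222 221 221 222 223 222 222]
167 [135 140 139 139 138 129 127 189 216 221 222 222 221 221 221 221 221 221 223 222 221]
168 [133 142 141 136 138 189 181 201 207 216 221 221 222 222 222 223 223 222 222 221 221]
169 [129 142 140 139 138 192 176 162 161 178 188 191 197 206 207 217 220 222 222 222 221]
```

Run:
```python
from h import *
np.set_printoptions(precision=4,suppress=True,linewidth=220)
t=eyes.camera("wrist");p=eyes.camera("scene")
print("ring",at_z(t,254.3,183.3,.175))
for r in(187.6,188.4):
    print(tri(ray(t,255,r),ray(p,233.78,163.4)))
print(at_z(t,255,181.5,.2)-[0,.0065,0], at_z(t,255.7,226.5,.33)-[0,.0056,0])
```

```text
ring [ 0.637  -0.0124  0.175 ]
(array([ 0.6375, -0.0098,  0.2046]), np.float64(0.0006322055500654443))
(array([ 0.6373, -0.0102,  0.2048]), np.float64(0.0013210641566704484))
[ 0.6373 -0.0114  0.2   ] [ 0.6375 -0.0073  0.33  ]
```

Call:
arm_command --steps '[{"slide": [-0.0004, -0.0018, -0.01], "rot": [0, 0, 0], "grip": 0}, {"slide": [0, 0, -0.007], "rot": [0, 0, 0], "grip": 0}, {"slide": [0, 0, 0], "rot": [0, 0, 0], "grip": 0}, {"slide": [0, 0, 0], "rot": [0, 0, 0], "grip": 0}, {"slide": [0, 0, -0.004], "rot": [0, 0, 0], "grip": 0}, {"slide": [0, 0, -0.004], "rot": [0, 0, 0], "grip": 0}, {"slide": [0, 0, -0.004], "rot": [0, 0, 0], "grip": 0}, {"slide": [0, 0, 0], "rot": [0, 0, 0], "grip": 0}]'

```text
time: 25.35
ee_pos: [0.6377, -0.0143, 0.2491]
eef_rot: [0.685, 0.729, -0.0, -0.0]
ft_force: [0.1, -1.2, -0.7]
width: 0.0098
grip_force: 15.0
```

Call:
arm_command --steps '[{"slide": [0, 0, -0.003], "rot": [0, 0, 0], "grip": 0}, {"slide": [0, 0, -0.003], "rot": [0, 0, 0], "grip": 0}, {"slide": [0, 0, -0.003], "rot": [0, 0, 0], "grip": 0}, {"slide": [0, 0, -0.003], "rot": [0, 0, 0], "grip": 0}, {"slide": [0, 0, 0], "rot": [0, 0, 0], "grip": 0}, {"slide": [0, 0, 0], "rot": [0, 0, 0], "grip": 0}, {"slide": [0, 0, 0], "rot": [0, 0, 0], "grip": 0}, {"slide": [0, 0, 0], "rot": [0, 0, 0], "grip": 0}]'

```text
time: 26.35
ee_pos: [0.638, -0.0144, 0.2377]
eef_rot: [0.685, 0.729, 0.0, 0.0]
ft_force: [-0.2, -0.6, -0.2]
width: 0.0096
grip_force: 15.0
```

Call:
arm_command --steps '[{"slide": [0, 0, -0.005], "rot": [0, 0, 0], "grip": 0}, {"slide": [0, 0, -0.006], "rot": [0, 0, 0], "grip": 0}, {"slide": [0, 0, -0.006], "rot": [0, 0, 0], "grip": 0}, {"slide": [0, 0, -0.006], "rot": [0, 0, 0], "grip": 0}, {"slide": [0, 0, -0.005], "rot": [0, 0, 0], "grip": 0}, {"slide": [0, 0, -0.004], "rot": [0, 0, 0], "grip": 0}, {"slide": [0, 0, -0.003], "rot": [0, 0, 0], "grip": 0}, {"slide": [0, 0, 0], "rot": [0, 0, 0], "grip": 0}]'

```text
time: 27.35
ee_pos: [0.6383, -0.0145, 0.203]
eef_rot: [0.685, 0.729, 0.0, 0.0]
ft_force: [-0.7, 0.0, 2.1]
width: 0.01
grip_force: 15.0
```

Call:
arm_command --steps '[{"slide": [0, 0, -0.002], "rot": [0, 0, 0], "grip": 0}, {"slide": [0, 0, 0], "rot": [0, 0, 0], "grip": 0.4}, {"slide": [0, 0, 0], "rot": [0, 0, 0], "grip": 0.4}, {"slide": [0, 0, 0], "rot": [0, 0, 0], "grip": 0.4}, {"slide": [0, 0, 0.02], "rot": [0, 0, 0], "grip": 0.4}, {"slide": [0, 0, 0.04], "rot": [0, 0, 0], "grip": 0.4}, {"slide": [0, 0, 0.04], "rot": [0, 0, 0], "grip": 0.4}, {"slide": [0, 0, 0.02], "rot": [0, 0, 0], "grip": 0.4}]'

```text
time: 28.35
ee_pos: [0.6383, -0.0146, 0.3227]
eef_rot: [0.685, 0.729, 0.001, 0.001]
ft_force: [0.1, -0.0, 0.2]
width: 0.0345
grip_force: 0.0
```

Call:
arm_command --steps '[{"slide": [-0.01, 0.045, 0], "rot": [0, 0, 0], "grip": 0.4}, {"slide": [-0.02, 0.04, 0], "rot": [0, 0, 0], "grip": 0.4}, {"slide": [-0.03, 0.03, 0], "rot": [0, 0, 0], "grip": 0.4}, {"slide": [-0.04, 0.02, 0], "rot": [0, 0, 0], "grip": 0.4}, {"slide": [-0.045, 0, 0], "rot": [0, 0, 0], "grip": 0.4}, {"slide": [-0.045, 0, 0], "rot": [0, 0, 0], "grip": 0.4}, {"slide": [0, 0, 0], "rot": [0, 0, 0], "grip": 0.4}, {"slide": [0, 0, 0], "rot": [0, 0, 0], "grip": 0.4}]'

```text
time: 29.35
ee_pos: [0.4482, 0.1206, 0.3207]
eef_rot: [0.685, 0.729, 0.0, 0.0]
ft_force: [-0.8, 0.0, 0.2]
width: 0.0348
grip_force: 0.0
```

Run:
```python
from h import *
np.set_printoptions(precision=4,suppress=True,linewidth=250)
s=sensors.read_state();e=s["ee_pos"];print(e,s["eef_rot"],s["time"])
p=eyes.camera("scene");save(p,"sB");c=cv2.cvtColor(p["pixels"],cv2.COLOR_RGB2GRAY)
print("tops",proj(p,[.5775,-.0165,.255]),proj(p,[.637,-.0124,.255]),proj(p,[.637,-.0124,.175]))
for r in range(140,172):print(r,c[r,220:244])
t=eyes.camera("wrist");save(t,"wB")
print([(n,[(np.round(b["bbox"],1).tolist(),round(b["conf"],2)) for b in eyes.look_for(n,t)[:2]]) for n in("cover","cover_handle","plotter")])
# predicted handle: plotter yaw ~4.2deg, narrow->origin
q=np.deg2rad(4.2);ex=np.array([np.cos(q),np.sin(q)]);ey=np.array([-np.sin(q),np.cos(q)])
W=np.array([.5775,-.0167])
print("ex",ex)
T=eyes.camera("top");save(T,"tB")
```

```text
[0.4482 0.1206 0.3207] [0.6845 0.729  0.0003 0.    ] 29.35
tops [226.088  154.7686] [234.3004 148.7688] [234.6475 171.9727]
140 [128 129 129 129 128 126 126 128 127 131 131 133 132 131 133 132 128 130 130 128 128 130 132 130]
141 [131 132 128 132 128 131 126 127 126 128 127 129 130 130 131 131 132 130 128 132 130 129 130 130]
142 [132 133 129 130 133 131 130 129 127 128 129 128 133 132 132 132 132 131 128 131 128 131 131 133]
143 [130 131 131 126 131 130 129 129 132 129 134 131 130 132 132 133 131 130 129 131 127 132 132 131]
144 [130 130 135 131 132 128 133 131 133 131 131 131 131 131 133 130 130 130 129 131 131 127 131 129]
145 [131 131 133 132 129 131 130 130 130 131 130 131 132 131 131 131 130 131 132 128 130 129 130 129]
146 [131 133 129 131 134 132 129 130 130 132 130 131 134 131 133 132 132 130 128 128 131 130 130 128]
147 [133 131 132 130 132 132 131 130 131 132 130 132 131 130 132 133 131 128 130 132 130 131 130 128]
148 [132 131 130 130 131 130 129 128 131 130 132 131 133 134 108 125 132 129 128 129 128 132 131 130]
149 [132 129 130 130 130 130 128 130 129 131 130 134 133 1
[... 1766 characters left out ...]
21 221 220]
167 [115 119 123 127 134 139 138 136 138 129 128 186 214 168 143 139 175 214 220 221 220 219 221 220]
168 [ 99 100 111 115 132 141 140 139 136 186 181 200 206 169 144 139 174 214 221 220 219 220 221 220]
169 [ 99 101  98  99 128 140 141 137 136 190 175 162 161 148 142 138 161 199 206 215 218 219 220 221]
170 [103 101 104 102 127 139 141 138 139 144 125 118 106 125 138 136 134 153 158 175 186 189 194 205]
171 [103  99  98 101 129 140 141 138 135 124 114 100 102 110 137 140 107 100  97 109 127 130 142 154]
[('cover', [([262.0, 66.0, 413.1, 229.0], 0.58)]), ('cover_handle', [([260.2, 64.9, 408.5, 228.5], 0.92)]), ('plotter', [([264.4, 12.5, 475.7, 238.9], 0.66)])]
ex [0.9973 0.0732]
```

Run:
```python
from h import *
np.set_printoptions(precision=4,suppress=True,linewidth=250)
t=eyes.camera("wrist");g=cv2.cvtColor(t["pixels"],cv2.COLOR_RGB2GRAY)
for y in(.15,.17,.185,.2):
    print(y,[(round(x,3),int(g[tuple(np.round(proj(t,[x,y,.075])).astype(int)[::-1])])) for x in np.arange(.425,.53,.003)],proj(t,[.467,y,.075]))
T=eyes.camera("top");g=cv2.cvtColor(T["pixels"],cv2.COLOR_RGB2GRAY)
```

```text
0.15 [(np.float64(0.425), 162), (np.float64(0.428), 167), (np.float64(0.431), 165), (np.float64(0.434), 163), (np.float64(0.437), 162), (np.float64(0.44), 165), (np.float64(0.443), 167), (np.float64(0.446), 169), (np.float64(0.449), 169), (np.float64(0.452), 164), (np.float64(0.455), 168), (np.float64(0.458), 182), (np.float64(0.461), 232), (np.float64(0.464), 231), (np.float64(0.467), 226), (np.float64(0.47), 230), (np.float64(0.473), 238), (np.float64(0.476), 237), (np.float64(0.479), 236), (np.float64(0.482), 230), (np.float64(0.485), 233), (np.float64(0.488), 233), (np.float64(0.491), 231), (np.float64(0.494), 231), (np.float64(0.497), 233), (np.float64(0.5), 255), (np.float64(0.503), 32), (np.float64(0.506), 126), (np.float64(0.509), 144), (np.float64(0.512), 142), (np.float64(0.515), 142), (np.float64(0.518), 143), (np.float64(0.521), 143), (np.float64(0.524), 142), (np.float64(0.527), 144), (np.float64(0.53), 172)] [268.6495 145.2775]
0.17 [(np.float64(0.425), 161), (np.float64(0.428), 168), (np.float64(0.431), 166), (np.float64(0.434), 171), (np.float64(0.437), 174), (np.floa
[... 2021 characters left out ...]
2), 177), (np.float64(0.455), 140), (np.float64(0.458), 172), (np.float64(0.461), 237), (np.float64(0.464), 235), (np.float64(0.467), 238), (np.float64(0.47), 237), (np.float64(0.473), 232), (np.float64(0.476), 236), (np.float64(0.479), 188), (np.float64(0.482), 197), (np.float64(0.485), 184), (np.float64(0.488), 152), (np.float64(0.491), 161), (np.float64(0.494), 170), (np.float64(0.497), 79), (np.float64(0.5), 208), (np.float64(0.503), 140), (np.float64(0.506), 141), (np.float64(0.509), 141), (np.float64(0.512), 144), (np.float64(0.515), 142), (np.float64(0.518), 145), (np.float64(0.521), 142), (np.float64(0.524), 120), (np.float64(0.527), 233), (np.float64(0.53), 225)] [271.0723 112.0623]
```

Call:
arm_command --newtons 30 --steps '[{"slide": [0.0075, 0.008, -0.03], "rot": [0, 0, 0], "grip": 0.34}, {"slide": [0.0075, 0.008, -0.04], "rot": [0, 0, 0], "grip": 0.34}, {"slide": [0, 0, -0.05], "rot": [0, 0, 0], "grip": 0.34}, {"slide": [0, 0, -0.05], "rot": [0, 0, 0], "grip": 0.34}, {"slide": [0, 0, -0.03], "rot": [0, 0, 0], "grip": 0.34}, {"slide": [0, 0, 0], "rot": [0, 0, 0], "grip": 0.34}, {"slide": [0, 0, 0], "rot": [0, 0, 0], "grip": 0.34}, {"slide": [0, 0, 0], "rot": [0, 0, 0], "grip": 0.34}]'

```text
time: 30.75
ee_pos: [0.4639, 0.137, 0.1221]
eef_rot: [0.685, 0.729, 0.001, 0.0]
ft_force: [-0.6, -0.2, -0.4]
width: 0.0297
grip_force: 0.0
```

Run:
```python
from h import *
np.set_printoptions(precision=4,suppress=True,linewidth=250)
e=sensors.read_state()["ee_pos"];print(e)
t=eyes.camera("wrist");save(t,"wC");g=cv2.cvtColor(t["pixels"],cv2.COLOR_RGB2GRAY)
for y in(.15,.165,.18):
    print(y,[(int(1000*x),int(g[tuple(np.round(proj(t,[x,y,.075])).astype(int)[::-1])])) for x in np.arange(.4405,.51,.002)],proj(t,[.463,y,.075]))
```

```text
[0.4639 0.137  0.1221]
0.15 [(440, 174), (442, 174), (444, 175), (446, 173), (448, 175), (450, 172), (452, 168), (454, 171), (456, 176), (458, 188), (460, 241), (462, 237), (464, 242), (466, 219), (468, 244), (470, 243), (472, 244), (474, 240), (476, 244), (478, 244), (480, 244), (482, 241), (484, 244), (486, 237), (488, 242), (490, 245), (492, 243), (494, 241), (496, 242), (498, 243), (500, 251), (502, 37), (504, 67), (506, 125), (508, 147)] [255.3775 183.4505]
0.165 [(440, 174), (442, 179), (444, 180), (446, 182), (448, 177), (450, 179), (452, 178), (454, 182), (456, 157), (458, 233), (460, 239), (462, 238), (464, 240), (466, 191), (468, 244), (470, 242), (472, 243), (474, 244), (476, 246), (478, 243), (480, 243), (482, 244), (484, 241), (486, 238), (488, 241), (490, 242), (492, 242), (494, 241), (496, 246), (498, 247), (500, 137), (502, 45), (504, 116), (506, 151), (508, 147)] [256.456  166.7879]
0.18 [(440, 184), (442, 184), (444, 188), (446, 188), (448, 190), (450, 191), (452, 191), (454, 156), (456, 218), (458, 241), (460, 238), (462, 242), (464, 201), (466, 245), (468, 241), (470, 241), (472, 244), (474, 242), (476, 244), (478, 244), (480, 241), (482, 245), (484, 243), (486, 244), (488, 239), (490, 244), (492, 242), (494, 243), (496, 245), (498, 255), (500, 38), (502, 73), (504, 123), (506, 151), (508, 149)] [257.566  149.6359]
```

Call:
arm_command --steps '[{"slide": [0, 0, -0.03], "rot": [0, 0, 0], "grip": 0.34}, {"slide": [0, 0, -0.025], "rot": [0, 0, 0], "grip": 0.34}, {"slide": [0, 0, -0.011], "rot": [0, 0, 0], "grip": 0.34}, {"slide": [0, 0, 0], "rot": [0, 0, 0], "grip": 0.34}, {"slide": [0, 0, 0], "rot": [0, 0, 0], "grip": 0}, {"slide": [0, 0, 0], "rot": [0, 0, 0], "grip": 0}, {"slide": [0, 0, 0], "rot": [0, 0, 0], "grip": 0}, {"slide": [0, 0, 0], "rot": [0, 0, 0], "grip": 0}]'

```text
time: 31.8
ee_pos: [0.463, 0.1367, 0.0547]
eef_rot: [0.685, 0.729, 0.0, 0.0]
ft_force: [-0.7, 0.9, -0.6]
width: 0.0021
grip_force: 0.0
```

Run:
```python
from h import *
np.set_printoptions(precision=4,suppress=True,linewidth=250)
s=sensors.read_state();print(s["ee_pos"],s["width"],s["grip_force"],s["ft_force"])
ex=np.array([.9973,.0732]);ey=np.array([-.0732,.9973]);B=np.array([.4635,.137])
for n in("scene","top"):
    p=eyes.camera(n);g0=cv2.imread(f"pics/{n}0.png",0)
    for dy in(-.035,-.02,.02,.035):
        L=[]
        for d in np.arange(-.02,.03,.003):
            xy=B+ey*dy+ex*d;u=proj(p,[*xy,.075]);L.append((int(round(d*1000)),int(cv2.getRectSubPix(g0,(1,1),(float(u[0]),float(u[1])))[0,0])))
        print(n,dy,L,proj(p,[*(B+ey*dy),.075]))
    c=proj(p,[*B,.075]).astype(int);print(c)
g=cv2.imread("pics/scene0.png",0)
for r in range(196,222):print(r,g[r,146:192])
```

```text
[0.463  0.1367 0.0547] 0.0021075902549945857 0.0 [-0.696   0.8503 -0.6106]
scene -0.035 [(-20, 202), (-17, 201), (-14, 191), (-11, 174), (-8, 157), (-5, 150), (-2, 155), (1, 174), (4, 189), (7, 192), (10, 184), (13, 158), (16, 116), (19, 73), (22, 64), (25, 62), (28, 63)] [177.2506 213.699 ]
scene -0.02 [(-20, 202), (-17, 201), (-14, 195), (-11, 182), (-8, 167), (-5, 157), (-2, 156), (1, 173), (4, 190), (7, 193), (10, 184), (13, 163), (16, 114), (19, 73), (22, 65), (25, 64), (28, 61)] [173.2074 212.7896]
scene 0.02 [(-20, 202), (-17, 199), (-14, 192), (-11, 184), (-8, 163), (-5, 143), (-2, 154), (1, 175), (4, 189), (7, 188), (10, 182), (13, 144), (16, 105), (19, 81), (22, 69), (25, 63), (28, 65)] [162.6157 210.4041]
scene 0.035 [(-20, 214), (-17, 213), (-14, 204), (-11, 192), (-8, 168), (-5, 149), (-2, 155), (1, 176), (4, 193), (7, 192), (10, 189), (13, 160), (16, 107), (19, 65), (22, 66), (25, 65), (28, 67)] [158.7142 209.5243]
[167 211]
top -0.035 [(-20, 149), (-17, 149), (-14, 148), (-11, 149), (-8, 148), (-5, 161), (-2, 191), (1, 199), (4, 187), (7, 197), (10, 204), (13, 204), (1
[... 4978 characters left out ...]
1 202 203 203 202 204 203 203 204 203 202 204 202 203 201 201 204 202 204 204 204 204 204 206 206 205 203 203 204 204 204 204 204]
219 [113 117 124 156 189 192 201 202 203 202 202 201 202 202 202 202 202 202 202 203 203 202 203 202 203 202 201 202 203 202 202 203 205 205 203 204 204 203 204 204 204 203 203 201 205 203]
220 [ 88  83  94 116 140 151 167 174 191 194 202 201 201 202 203 201 201 202 201 202 203 202 202 203 205 204 202 202 202 203 202 203 204 203 205 205 205 206 204 204 202 203 203 203 203 202]
221 [128 112 114  86  93  88 103 119 142 147 161 172 183 194 201 203 200 201 201 202 201 202 202 203 204 202 203 203 203 203 205 203 203 202 204 205 205 204 202 203 202 202 200 202 201 201]
```

Run:
```python
from h import *
np.set_printoptions(precision=4,suppress=True,linewidth=250)
p=eyes.camera("scene");save(p,"sD");g=cv2.cvtColor(p["pixels"],cv2.COLOR_RGB2GRAY);g0=cv2.imread("pics/scene0.png",0)
e=sensors.read_state()["ee_pos"]
for d in(0,.01,.02,.03,.04,.05):print(d,proj(p,e+[0,0,d]))
u=int(proj(p,e)[0])
for r in range(178,224):print(r,g[r,u-12:u+13],"|",g0[r,u-2:u+3])
```

```text
0 [168.4944 217.2386]
0.01 [168.1846 214.5334]
0.02 [167.873  211.8064]
0.03 [167.5596 209.0575]
0.04 [167.2445 206.2863]
0.05 [166.9275 203.4928]
178 [18  8 20 12 17 16 16 21 18 17 20 24 30 27 27 38 65 80 83 75 58 56 62 53 58] | [130 131 132 130 131]
179 [23  9 11  7 15 19 12 12 19 24 22 24 30 36 58 69 78 79 70 61 52 55 53 48 58] | [130 130 128 135 136]
180 [16 15 15 17 19 24 18 32 27 37 24 18 38 59 82 84 74 64 50 49 52 51 47 37 35] | [130 131 131 136 131]
181 [37 33 22 20 11 19 31 33 33 31 37 59 69 84 79 59 52 64 51 50 50 39 26 30 30] | [129 127 127 122 113]
182 [47 50 45 43 31 28 32 38 36 37 64 83 90 83 62 32 62 86 88 67 39 25 29 25 24] | [123 119 124 118 116]
183 [51 55 50 45 40 36 29 38 62 72 84 88 75 69 56 53 62 86 97 80 45 27 28 33 28] | [118 114 118 116 118]
184 [53 57 50 39 21 29 23 63 83 90 85 75 57 52 54 47 43 50 75 77 51 30 24 26 51] | [116 115 118 117 110]
185 [ 49  53  55  36  29  27  38  66  84  77  69  60  53  52  48  38  36  30  64  72  45  33  52  84 101] | [116 115 118 119 117]
186 [ 46  55  51  40  28  36  37  48  58  56  54  44  47  44  40  22  29  31  47  56  41
[... 4126 characters left out ...]
9 208 208 208 208 208 209] | [203 204 203 202 204]
219 [208 207 206 207 208 207 207 207 208 207 209 207 208 206 208 207 207 207 207 208 207 207 208 209 208] | [203 202 203 202 203]
220 [207 207 207 207 207 205 208 207 206 206 207 207 208 209 210 208 209 209 206 207 207 207 209 208 209] | [203 202 202 203 205]
221 [168 178 188 201 207 206 208 206 206 206 208 208 207 209 209 209 210 209 209 209 208 209 208 209 209] | [201 202 202 203 204]
222 [ 98 119 136 151 165 177 187 198 206 206 206 207 209 208 207 207 206 208 209 208 209 207 207 208 209] | [202 202 203 201 201]
223 [118 101  90  87  99 116 137 153 167 173 184 197 202 210 208 207 207 207 208 208 208 209 208 209 209] | [178 192 196 204 203]
```

Call:
arm_command --steps '[{"slide": [0, 0, 0.01], "rot": [0, 0, 0], "grip": 0.34}, {"slide": [0, 0, 0], "rot": [0, 0, 0], "grip": 0.34}, {"slide": [0, 0, 0], "rot": [0, 0, 0], "grip": 0.34}, {"slide": [0, 0, 0], "rot": [0, 0, 0], "grip": 0.34}, {"slide": [0, 0, -0.01], "rot": [0, 0, 0], "grip": 0.34}, {"slide": [0, 0, -0.01], "rot": [0, 0, 0], "grip": 0.34}, {"slide": [0, 0, -0.01], "rot": [0, 0, 0], "grip": 0.34}, {"slide": [0, 0, 0], "rot": [0, 0, 0], "grip": 0.34}]'

```text
time: 32.95
ee_pos: [0.4622, 0.1362, 0.0335]
eef_rot: [0.685, 0.729, -0.001, -0.0]
ft_force: [-0.3, -0.9, 0.5]
width: 0.0298
grip_force: 0.0
```

Run:
```python
from h import *
np.set_printoptions(precision=4,suppress=True,linewidth=250)
s=sensors.read_state();print(s["ee_pos"],s["width"],s["ft_force"])
p=eyes.camera("scene");save(p,"sE");g=cv2.cvtColor(p["pixels"],cv2.COLOR_RGB2GRAY)
for r in range(190,222):print(r,g[r,150:186])
```

```text
[0.4622 0.1362 0.0335] 0.029764022976685116 [-0.3349 -0.9071  0.51  ]
190 [ 54  59  48  52  48  53  51  53  47  50  40  38  27  36  54  72  84  85  65  38  23  38  70  85  94  84  66  74  74  49  33  60  92 124 146 150]
191 [ 52  54  51  54  53  53  52  49  51  48  32  30  34  57  79  89  84  76  55  46  37  52  84  97  76  65  70  74  61  56  85 103 108 120 145 154]
192 [ 58  51  51  51  52  53  49  53  57  48  41  49  67  83  86  77  66  59  55  52  52  51  71  60  46  84 107 101  99 101 110 112 108 120 144 151]
193 [ 51  52  55  51  52  64  73  51  52  52  47  72  89  84  72  57  52  55  50  42  38  32  39  28  34  97 119 122 119 116 114 109 109 114 124 131]
194 [ 52  65  50  53  54  68  69  51  46  38  39  55  75  62  55  48  56  45  43  38  25  31  23  16  40  96 117 116 114 111 111 109 111 115 125 121]
195 [ 45  55  45  49  50  53  45  45  31  32  24  32  53  78  80  52  39  43  32  26  29  21  22  18  53  97 113 112 115 140 144 140 131 133 149 151]
196 [ 29  22  33  39  35  37  40  30  30  19  28  32  61  92 102  91  63  26  29  27  20  28  19  17  49  94 111 111 115 135 152 1
[... 3069 characters left out ...]
204 201 196 185 186 172 177 203 209 207 206 208 209 208 209 207 208 207 207 205 203 197 197 205 211]
218 [192 201 205 207 207 208 207 207 205 205 206 207 207 209 208 207 204 203 209 208 207 209 206 207 208 207 208 208 209 211 210 209 210 210 209 208]
219 [194 196 206 207 208 208 209 206 207 206 207 206 207 207 207 209 208 208 207 208 208 208 208 207 206 208 209 208 209 208 207 209 212 210 209 208]
220 [145 154 169 180 195 200 206 207 206 207 207 207 207 206 206 207 208 207 207 209 209 208 208 208 207 209 208 207 207 209 209 210 208 208 209 208]
221 [ 95  92 108 124 144 154 165 179 187 199 207 207 207 206 205 206 207 207 208 208 209 208 208 209 208 208 209 207 207 209 210 210 209 207 207 207]
```

Call:
arm_command --newtons 30 --steps '[{"slide": [0.001, 0, -0.007], "rot": [0, 0, 0], "grip": 0.34}, {"slide": [0, 0, 0], "rot": [0, 0, 0], "grip": 0.34}, {"slide": [0, 0, 0], "rot": [0, 0, 0], "grip": 0}, {"slide": [0, 0, 0], "rot": [0, 0, 0], "grip": 0}, {"slide": [0, 0, 0], "rot": [0, 0, 0], "grip": 0}, {"slide": [0, 0, 0], "rot": [0, 0, 0], "grip": 0}, {"slide": [0, 0, 0], "rot": [0, 0, 0], "grip": 0}, {"slide": [0, 0, 0], "rot": [0, 0, 0], "grip": 0}]'

```text
time: 34.0
ee_pos: [0.4641, 0.1367, 0.0277]
eef_rot: [0.685, 0.729, 0.0, 0.0]
ft_force: [0.5, 0.4, 0.9]
width: 0.0094
grip_force: 30.0
```

Call:
arm_command --steps '[{"slide": [0.0001, 0, 0.0062], "rot": [0, 0, 0], "grip": 0}, {"slide": [0.0003, 0, 0.0062], "rot": [0, 0, 0], "grip": 0}, {"slide": [0.0005, 0, 0.0062], "rot": [0, 0, 0], "grip": 0}, {"slide": [0.0006, 0, 0.0062], "rot": [0, 0, 0], "grip": 0}, {"slide": [0.0008, 0.0001, 0.0061], "rot": [0, 0, 0], "grip": 0}, {"slide": [0.001, 0.0001, 0.0061], "rot": [0, 0, 0], "grip": 0}, {"slide": [0.0012, 0.0001, 0.0061], "rot": [0, 0, 0], "grip": 0}, {"slide": [0.0014, 0.0001, 0.0061], "rot": [0, 0, 0], "grip": 0}]'

```text
time: 35.0
ee_pos: [0.4697, 0.137, 0.077]
eef_rot: [0.685, 0.729, -0.0, -0.0]
ft_force: [5.4, 2.9, -8.7]
width: 0.0091
grip_force: 30.0
```

Call:
arm_command --steps '[{"slide": [0.0015, 0.0001, 0.0059], "rot": [0, 0, 0], "grip": 0}, {"slide": [0.0017, 0.0001, 0.0059], "rot": [0, 0, 0], "grip": 0}, {"slide": [0.0019, 0.0001, 0.0059], "rot": [0, 0, 0], "grip": 0}, {"slide": [0.0021, 0.0002, 0.0059], "rot": [0, 0, 0], "grip": 0}, {"slide": [0.0023, 0.0002, 0.0058], "rot": [0, 0, 0], "grip": 0}, {"slide": [0.0025, 0.0002, 0.0058], "rot": [0, 0, 0], "grip": 0}, {"slide": [0, 0, 0], "rot": [0, 0, 0], "grip": 0}, {"slide": [0, 0, 0], "rot": [0, 0, 0], "grip": 0}]'

```text
time: 36.0
ee_pos: [0.4808, 0.1379, 0.1115]
eef_rot: [0.684, 0.729, -0.001, -0.001]
ft_force: [-5.3, 1.3, -5.7]
width: 0.0086
grip_force: 30.0
```

Run:
```python
from h import *
np.set_printoptions(precision=4,suppress=True,linewidth=250)
s=sensors.read_state();e=s["ee_pos"];print(e,s["width"],s["ft_force"],s["grip_force"])
p=eyes.camera("scene");save(p,"sF");g=cv2.cvtColor(p["pixels"],cv2.COLOR_RGB2GRAY)
ex=np.array([.9973,.0732]);ey=np.array([-.0732,.9973]);B=np.array([.4635,.137]);H=B+ex*.207
def bar(th,dy,r=.207):return [*(H-ex*r*np.cos(th)+ey*dy),.075+r*np.sin(th)]
# bar profile: brightness along arc for several dy near bar's outer parts
for dy in(-.04,.04,.03):
    print(dy,[(round(th,2),int(g[tuple(np.round(proj(p,bar(th,dy))).astype(int)[::-1])])) for th in np.arange(.3,.6,.0125)])
for dy in(.1,.08):
    print("front edge",dy,[(round(th,2),int(g[tuple(np.round(proj(p,bar(th,dy,.165))).astype(int)[::-1])])) for th in np.arange(.3,.6,.0125)])
```

```text
[0.4808 0.1379 0.1115] 0.008584548647982108 [-5.3191  1.2667 -5.7386] 29.962373971939087
-0.04 [(np.float64(0.3), 122), (np.float64(0.31), 122), (np.float64(0.32), 34), (np.float64(0.34), 61), (np.float64(0.35), 82), (np.float64(0.36), 82), (np.float64(0.38), 102), (np.float64(0.39), 102), (np.float64(0.4), 140), (np.float64(0.41), 183), (np.float64(0.43), 176), (np.float64(0.44), 120), (np.float64(0.45), 120), (np.float64(0.46), 139), (np.float64(0.48), 141), (np.float64(0.49), 121), (np.float64(0.5), 114), (np.float64(0.51), 110), (np.float64(0.53), 90), (np.float64(0.54), 92), (np.float64(0.55), 72), (np.float64(0.56), 69), (np.float64(0.58), 76), (np.float64(0.59), 101)]
0.04 [(np.float64(0.3), 134), (np.float64(0.31), 133), (np.float64(0.32), 116), (np.float64(0.34), 116), (np.float64(0.35), 85), (np.float64(0.36), 83), (np.float64(0.38), 95), (np.float64(0.39), 133), (np.float64(0.4), 133), (np.float64(0.41), 181), (np.float64(0.43), 195), (np.float64(0.44), 162), (np.float64(0.45), 104), (np.float64(0.46), 104), (np.float64(0.48), 64), (np.float64(0.49), 10), (np.float64(0.5),
[... 1241 characters left out ...]
0.54), 7), (np.float64(0.55), 23), (np.float64(0.56), 23), (np.float64(0.58), 9), (np.float64(0.59), 0)]
front edge 0.08 [(np.float64(0.3), 83), (np.float64(0.31), 81), (np.float64(0.32), 84), (np.float64(0.34), 84), (np.float64(0.35), 109), (np.float64(0.36), 154), (np.float64(0.38), 154), (np.float64(0.39), 193), (np.float64(0.4), 193), (np.float64(0.41), 175), (np.float64(0.43), 110), (np.float64(0.44), 110), (np.float64(0.45), 82), (np.float64(0.46), 35), (np.float64(0.48), 31), (np.float64(0.49), 6), (np.float64(0.5), 6), (np.float64(0.51), 18), (np.float64(0.53), 37), (np.float64(0.54), 37), (np.float64(0.55), 37), (np.float64(0.56), 37), (np.float64(0.58), 12), (np.float64(0.59), 12)]
```

Call:
arm_command --steps '[{"slide": [0.0012, 0.0001, 0.0031], "rot": [0, 0, 0], "grip": 0}, {"slide": [0.0013, 0.0001, 0.0031], "rot": [0, 0, 0], "grip": 0}, {"slide": [0, 0, 0], "rot": [0, 0, 0], "grip": 0}, {"slide": [0, 0, 0], "rot": [0, 0, 0], "grip": 0}, {"slide": [0, 0, 0], "rot": [0, 0, 0], "grip": 0}, {"slide": [0, 0, 0], "rot": [0, 0, 0], "grip": 0}, {"slide": [0, 0, 0], "rot": [0, 0, 0], "grip": 0}, {"slide": [0, 0, 0], "rot": [0, 0, 0], "grip": 0}]'

```text
time: 37.05
ee_pos: [0.4837, 0.1381, 0.1181]
eef_rot: [0.684, 0.729, -0.001, -0.0]
ft_force: [-5.0, 1.1, -6.4]
width: 0.0092
grip_force: 30.0
```

Run:
```python
from h import *
np.set_printoptions(precision=4,suppress=True,linewidth=250)
s=sensors.read_state();e=s["ee_pos"];print(e,s["width"],s["ft_force"],s["grip_force"],"theta z",np.arcsin((e[2]-.0277)/.207))
p=eyes.camera("scene");save(p,"sG")
ex=np.array([.9973,.0732]);ey=np.array([-.0732,.9973]);H=np.array([.4635,.137])+ex*.207
def bar(th,dy,r=.207):return [*(H-ex*r*np.cos(th)+ey*dy),.075+r*np.sin(th)]
def prof(g,dy,ths):return np.array([cv2.getRectSubPix(g,(1,1),tuple(map(float,proj(p,bar(t,dy)))))[0,0] for t in ths])
for n,lo,hi in(("scene0",-.08,.12),("sF",.34,.52),("sG",.36,.56)):
    g=cv2.imread(f"pics/{n}.png",0);ths=np.arange(lo,hi,.01)
    for dy in(.03,-.03,.04):print(n,dy,[(round(t,2),int(v)) for t,v in zip(ths,prof(g,dy,ths))])
for n in("scene0","sG"):  # markers and bystanders unchanged?
    q=cv2.imread(f"pics/{n}.png",0);print(n,q[149:152,231:238].tolist(),q[155:158,222:230].tolist())
```

```text
[0.4837 0.1381 0.1181] 0.009182656308023953 [-5.039   1.1225 -6.3942] 29.963257312774658 theta z 0.45180673007502126
scene0 0.03 [(np.float64(-0.08), 203), (np.float64(-0.07), 203), (np.float64(-0.06), 202), (np.float64(-0.05), 196), (np.float64(-0.04), 187), (np.float64(-0.03), 159), (np.float64(-0.02), 136), (np.float64(-0.01), 151), (np.float64(-0.0), 167), (np.float64(0.01), 187), (np.float64(0.02), 193), (np.float64(0.03), 190), (np.float64(0.04), 161), (np.float64(0.05), 128), (np.float64(0.06), 100), (np.float64(0.07), 90), (np.float64(0.08), 115), (np.float64(0.09), 144), (np.float64(0.1), 174), (np.float64(0.11), 184)]
scene0 -0.03 [(np.float64(-0.08), 203), (np.float64(-0.07), 203), (np.float64(-0.06), 200), (np.float64(-0.05), 194), (np.float64(-0.04), 179), (np.float64(-0.03), 159), (np.float64(-0.02), 150), (np.float64(-0.01), 144), (np.float64(-0.0), 167), (np.float64(0.01), 185), (np.float64(0.02), 193), (np.float64(0.03), 186), (np.float64(0.04), 167), (np.float64(0.05), 117), (np.float64(0.06), 69), (np.float64(0.07), 66), (np.float64(0.08), 65), (np.float64(0.09), 6
[... 3251 characters left out ...]
t64(0.47), 167), (np.float64(0.48), 138), (np.float64(0.49), 114), (np.float64(0.5), 99), (np.float64(0.51), 62), (np.float64(0.52), 23), (np.float64(0.53), 8), (np.float64(0.54), 9), (np.float64(0.55), 14), (np.float64(0.56), 9)]
scene0 [[127, 128, 128, 126, 128, 126, 125], [129, 127, 128, 128, 127, 131, 126], [128, 128, 128, 125, 126, 123, 127]] [[127, 127, 129, 125, 127, 125, 124, 126], [127, 128, 128, 124, 126, 125, 124, 128], [126, 124, 125, 124, 124, 126, 124, 128]]
sG [[130, 131, 109, 98, 99, 125, 130], [133, 132, 75, 23, 35, 117, 130], [129, 129, 85, 65, 104, 127, 131]] [[133, 132, 108, 62, 41, 38, 118, 131], [131, 130, 75, 40, 39, 40, 113, 127], [131, 133, 117, 65, 24, 24, 97, 123]]
```

Run:
```python
from h import *
s=sensors.read_state();print(abs(s["joint_vel"]).max(),s["grip_force"]);print(order.close_job())
```

```text
0.00141732643922533 29.963211715221405
the job is handed in; nothing more can be done
None
```

Job handed in at about 37 s: both markers are home in their own sockets and let go, and the cover is held by its handle at about 0.45 rad by my measurement; the final verdict was not shown to me.

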